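Swing down a drying-cabinet hatch with a hook pole

ROBOT

A 6-joint arm with a two-finger parallel gripper is mounted at the origin on a cart in front of the work surface, level with it; the furniture and walls round the work are solid. World frame = base frame: x ahead of the robot, y to its left, z up, the work surface at z = 0. Lengths are in m, angles in degrees, forces in N, time in s.
With the tool pointing down it reaches from about 0.325 to 0.75 m from the base axis. Payload 7.6 kg.
Tool frame: the origin (TCP) lies at the very end of the fingers, on their centre line; the grasp point (between the pads) lies 19 mm behind it; y points along the fingers, x is the direction in which the jaws open and shut, and the axes are right-handed (so a half turn about y gives the same grasp; the last joint's range is limited). The gripper opens to 85 mm and grips with 20 to 120 N. Pads are 22 mm wide; open, the fingers measure 114 mm over their backs; the gripper's body (76 mm by 85 mm) begins 54 mm behind the grasp point. The pads swing forward as they close: fully open they stand 13 mm farther back than shut.
Start: joints at [66.847, 2.991, 80.254, -0, 96.75, -4.028], TCP at [0.172, 0.496, 0.231] pointing down, gripper open.
Joint ranges: [-166.34, 166.34], [-52.06, 124.39], [6.96, 135.62], [-60.46, 240.46], [14.63, 156.25], [-167.68, 167.68]. Speed limits (degrees/s): [147.25, 147.25, 172.46, 180, 180, 180].

INTERFACE

Orientations are given as [roll, pitch, yaw] about the fixed x, y, z axes, in that order (R = Rz(yaw) Ry(pitch) Rx(roll)).
In Python, from cell import arm gives the robot as it stands.
- The arm moves only by the tool jog_arm, never from a script. Its argument "steps" is a list of rows, each an object of numbers: "tx", "ty", "tz": the shift along the tool's x, y, z in units of 30 mm (1.0 is 30 mm); "rx", "ry", "rz": the turn, a rotation vector about the tool's x, y, z in units of 5 degrees (1.0 is 5 degrees); "gripper": the finger opening in mm, from 0 to 85.4. A call has 1 to 12 rows; each row is the pose to reach, as a shift and turn from the pose commanded when the call began, along the tool's axes at that moment; what a row does not reach only later rows make up. A row lasts 1/12 s, in which the tool goes at most 41.7 mm and 7.16 degrees, less where a joint would pass 70% of its speed; a pose out of reach is approached as far as the arm can. A call with a gripper value outside its range is refused whole. The fingers move at their own pace and stop on an object; the grip force is fixed at half the most. Time passes only in rows, so rows that repeat a pose let the fingers close. It gives the time, the measured TCP pose, the force and the opening at its end, in the units of the state.
- arm.get_obs(): the state, without advancing time (a new reading comes with each control period).
- arm.grab_frame(name): name is "scene" or "top" or "wrist"; returns the picture (400x640x3 uint8, red, green, blue); there is no depth.
- arm.calibration(name): a dict with "mtx" (3x3 intrinsics, pixels), "cam_to_world" (4x4, takes a point from camera to world coordinates). Camera axes: x right, y down, z forward; pixel columns grow to the right and rows downward; lengths in m; the calibration is good to about 2 mm. A picture is of the moment at which its call begins: read the wrist's pose just before it. calibration takes no time and is no camera call; for the wrist camera it gives the pose at the moment of the call.
- arm.finish_job(): hands the job in, once; it reports no verdict.
Trained networks look in the newest picture that a camera, given by its name, has taken for a name from the list of things; names that differ only in an ending like _2 or _b are one class to them, and where a whole thing is asked for, a point or a joint stands for the part that bears it (a point fixed in the world has none). Each returns a list of dicts, best first, with "confidence" (0 to 1); they miss things now and then, are a little off and sometimes report something else, mostly with a low value. They report only what shows in the picture. A call takes as long as a camera call. They do not tell look-alikes from the thing itself.
- arm.boxes_of(camera, target): "xy" ([column, row] in pixels, amid what is visible of it).
- arm.outline_of(camera, target): "mask" (400x640 bool, what is visible of it) and "xy" ([column, row] in pixels, amid what is visible of it).
The state is a dict: "clock": time; "q": joint angles; "qvel": joint speeds; "joint_efforts": joint torques, N m; "tool_pos": TCP position; "orientation": TCP orientation; "force": force on the tool from outside, world axes, zero at the start; "wrist_torque": the same for the moment, N m; "opening": finger opening in m.
Only numpy, scipy, OpenCV 4.12 (cv2) and the standard library are available. Lean on these libraries where they do the work, as an engineer would, in place of code of your own. Each camera call takes 0.05 s, during which the arm holds its last target.

TASK

Take the hook pole from its forked stand, put its side tip through the brass eye of the drying cabinet's blue hatch, and with it swing the hatch down until it lies fully open. Then slip the hook out and hang it upright in its stand as you found it. Pull gently, work the hatch with the hook only (not with fingers or arm), and leave the bottles and the beaker alone.

Things in the scene. Friction and masses are not known exactly. Their poses are not given: they have to be found in the camera images.
- hook: Hook pole, hangs upright: orange handle 18x18 mm (z=75 to 139 mm; grip near z=108, closing along x), collar 26x26 mm (z=70 to 75), steel pole 8 mm thick below it down to z=-4, at the foot a straight side tip 6 mm thick along +y. 0.1 to 0.16 kg. Origin: where the tip's axis meets the pole's; z up, y along the tip. To take it, lift a few mm, then move it out of the slot to the stand's -x.
- hook_tip (a point): On the hook's side tip, 30 mm from the pole's axis: centre of its round end (3 mm radius); axes as the hook's.
- stand: Fixed stand: dark base 100x80x12 mm, post, and 115 mm up a flat aluminium fork (8 mm thick) whose slot, 13 mm wide, runs from x=-28 (open end) to x=+17 mm; the post is behind it. Nothing rises above the fork. The hook hangs here, its tip to the stand's +y. Origin: on the bench below the resting place; x from the slot's mouth inwards, z up.
- rest (a point): Middle of the slot at the fork's top face (115 mm up): the centre of the collar's underside lies here, within 3 mm along x, while the hook hangs. Axes as the stand's.
- cabinet: Fixed white drying cabinet, 180 deep (x), 220 wide (y), 268 mm high; a blue hatch, 186x106 mm, 8 mm thick, closes its upper front. Origin: centre of its underside; its front looks along its -x. Hatch, strap and eye count as part of it. More than 20 N between hook and cabinet damages it.
- hatch (a joint): Angle of the hatch about its lower edge: 0 closed (upright), growing as the top comes out to the cabinet's -x and down, 1.571 at its stop (level). 0 to 0.12 at the start. A stiff friction hinge (about 0.45 N m: 2 to 4 N at the eye) holds it wherever it is left.
- hatch_hinge (a point): Middle of the hatch's hinge line, 100 mm above the bench. It turns with the hatch, about y: z runs up along the hatch, x inwards.
- strap_mid (a point): 136 mm along z and 34 mm along -x from hatch_hinge, in its axes. A brass eye (ring about y: hole 12 mm, wire 5 mm, 22 mm over all) stands on a steel strap 18 mm wide above the hatch's edge. Its centre has this x and y but is clamped anywhere within +-12 mm along the hatch's z, untracked: look, or touch the ring's top with the tip (tip's axis then 14 mm above the centre).
- amber_bottle: Amber bottle with white cap, 49 mm wide, 100 mm high, loose bystander; origin under its centre.
- white_bottle: White bottle with blue cap, 54 mm wide, 98 mm high, loose bystander; origin under its centre.
- beaker: Glass beaker, 80 mm wide, 98 mm high, loose bystander; origin under its centre.
Mind the look-alikes: they are no part of the job. What is shaped like the stand but brown is not meant.

How it is judged:
By the outcome, as a careful person would: the job done as asked, in the order asked, and still so for the second after the job is handed in, with the robot touching nothing.
It also fails if it takes over 67 s, if anything falls off the work surface, if the arm or the gripper's body presses on something with over 40 N, if the wrist force passes 120 N, or if a joint passes its speed limit or range.

## Working session

There is one attempt and no reset: what is moved stays moved. The work goes in short steps, Python scripts to look and compute and a tool call to move; the robot and the scene stay as the last step left them, time stands still between calls to the robot, and variables do not carry over. Pictures are saved under pics/ and viewed, and the job is handed in when it is done.

Besides the shell and the picture viewer there is one more tool, called after "Request:" in YAML: its name, and indented under it one key for each argument. jog_arm: Moves the arm, as the interface text tells. Its arguments: {"type":"object","properties":{"steps":{"type":"array","items":{"type":"object","properties":{"tx":{"type":"number"},"ty":{"type":"number"},"tz":{"type":"number"},"rx":{"type":"number"},"ry":{"type":"number"},"rz":{"type":"number"},"gripper":{"type":"number"}}}}},"required":["steps"]}

```bash
ls; mkdir -p pics; python3 - <<'E'
from cell import arm
import cv2
for n in ("scene","top","wrist"):
    im=arm.grab_frame(n); cv2.imwrite(f"pics/{n}0.png",im[:,:,::-1])
    c=arm.calibration(n); print(n,c["mtx"].round(1).tolist(),c["cam_to_world"].round(3).tolist())
print(arm.get_obs())
E
```

```text
pics
scene [[450.7, 0.0, 320.1], [0.0, 450.7, 200.4], [0.0, 0.0, 1.0]] [[0.831, -0.411, 0.374, 0.028], [-0.556, -0.617, 0.558, -0.747], [0.001, -0.671, -0.741, 1.103], [0.0, 0.0, 0.0, 1.0]]
top [[442.2, 0.0, 321.7], [0.0, 442.2, 192.0], [0.0, 0.0, 1.0]] [[-0.014, -0.984, 0.176, 0.258], [-1.0, 0.015, 0.009, -0.015], [-0.012, -0.175, -0.984, 1.505], [0.0, 0.0, 0.0, 1.0]]
wrist [[281.9, 0.0, 317.3], [0.0, 281.9, 198.6], [0.0, 0.0, 1.0]] [[0.327, 0.893, 0.308, 0.093], [0.945, -0.309, -0.108, 0.523], [-0.001, 0.326, -0.945, 0.373], [0.0, 0.0, 0.0, 1.0]]
{'clock': 0.15, 'q': array([ 6.68473358e+01,  3.01877867e+00,  8.02978568e+01,  3.30746181e-03,
        9.67495997e+01, -4.02766791e+00]), 'qvel': array([-0.04251097, -0.13457096, -0.21693254,  0.01007854, -0.04596473,
        0.02799403]), 'joint_efforts': array([ 4.54675546e-04, -3.81952929e+01, -3.60422802e+01, -1.22472525e-04,
        4.64683806e-03, -3.71791805e-05]), 'tool_pos': array([0.17188169, 0.49583725, 0.23068313]), 'orientation': array([-8.99920709e+01,  6.58408715e-02,  7.08753951e+01]), 'force': array([0.19872386, 0.64051616, 1.61453545]), 'wrist_torque': array([ 0.01265734,  0.0352199 , -0.02867878]), 'opening': 0.08530080102728466}
```

View pics/scene0.png

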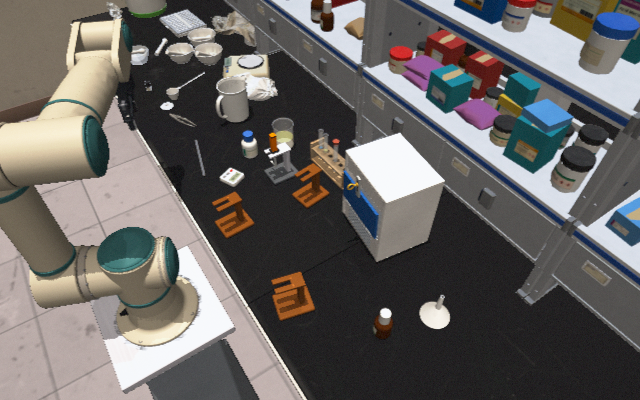

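View pics/top0.png

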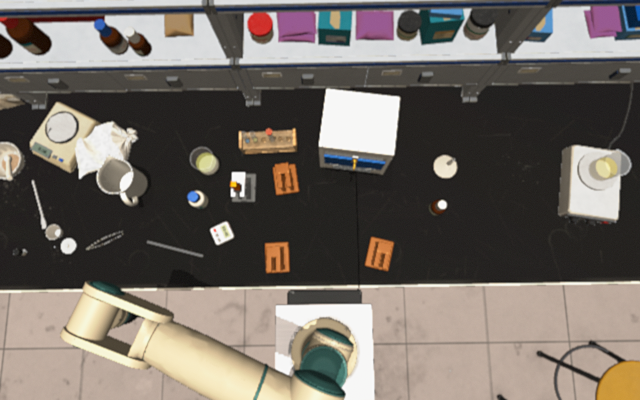

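View pics/wrist0.png

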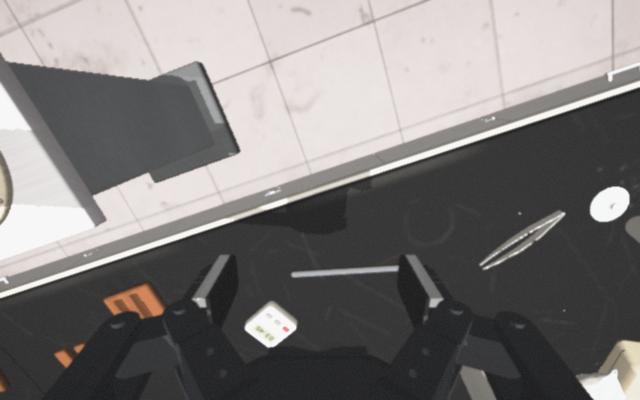

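The scene picture shows four fork stands. Three are brown: scene (233,214), (311,184), (292,295). The fourth is grey with a light fork and the orange handle, at scene (280,160) and top (243,187), and it fits the description. The cabinet is at scene (392,195). I'll enlarge these to confirm.

```bash
cat > h.py <<'E'
from cell import arm
import numpy as np, cv2
def proj(cal,P):
    M=np.linalg.inv(cal["cam_to_world"]); p=(M[:3,:3]@np.asarray(P,float).T).T+M[:3,3]
    q=p@cal["mtx"].T; return q[:,:2]/q[:,2:]
def ray(cal,uv):
    d=np.linalg.inv(cal["mtx"])@np.array([uv[0],uv[1],1.]); T=cal["cam_to_world"]
    return T[:3,3],T[:3,:3]@d
def atz(cal,uv,z):
    o,d=ray(cal,uv); return o+d*(z-o[2])/d[2]
def tri(obs):
    A=np.zeros((3,3));b=np.zeros(3)
    for cal,uv in obs:
        o,d=ray(cal,uv);d/=np.linalg.norm(d);Q=np.eye(3)-np.outer(d,d);A+=Q;b+=Q@o
    return np.linalg.solve(A,b)
E
python3 - <<'E'
from h import *
s=cv2.imread("pics/scene0.png");t=cv2.imread("pics/top0.png")
a=cv2.resize(s[120:200,230:330],None,fx=4,fy=4,interpolation=cv2.INTER_CUBIC)
b=cv2.resize(t[140:220,180:280],None,fx=4,fy=4,interpolation=cv2.INTER_CUBIC)
cv2.imwrite("pics/c1.png",np.hstack([a,b]))
a=cv2.resize(s[150:250,330:430],None,fx=4,fy=4,interpolation=cv2.INTER_CUBIC)
b=cv2.resize(t[90:190,310:410],None,fx=4,fy=4,interpolation=cv2.INTER_CUBIC)
cv2.imwrite("pics/c2.png",np.hstack([a,b]))
for c in("scene","top"):
  for n in("hook","stand","cabinet","amber_bottle","white_bottle","beaker"):
    print(c,n,[(np.round(d["xy"]).tolist(),round(d["confidence"],2)) for d in arm.boxes_of(c,n)][:5])
E
```

```text
scene hook []
scene stand [([280.0, 168.0], 0.81), ([234.0, 217.0], 0.72), ([313.0, 191.0], 0.61), ([294.0, 299.0], 0.59)]
scene cabinet [([390.0, 193.0], 0.69)]
scene amber_bottle [([381.0, 323.0], 0.97)]
scene white_bottle [([251.0, 146.0], 0.61)]
scene beaker [([283.0, 130.0], 0.59)]
top hook [([237.0, 187.0], 0.59)]
top stand [([245.0, 186.0], 0.8), ([380.0, 254.0], 0.79), ([277.0, 257.0], 0.76), ([286.0, 178.0], 0.57)]
top cabinet [([358.0, 132.0], 0.67)]
top amber_bottle [([436.0, 211.0], 0.79)]
top white_bottle [([198.0, 199.0], 0.85)]
top beaker [([204.0, 159.0], 0.72)]
```

View pics/c1.png

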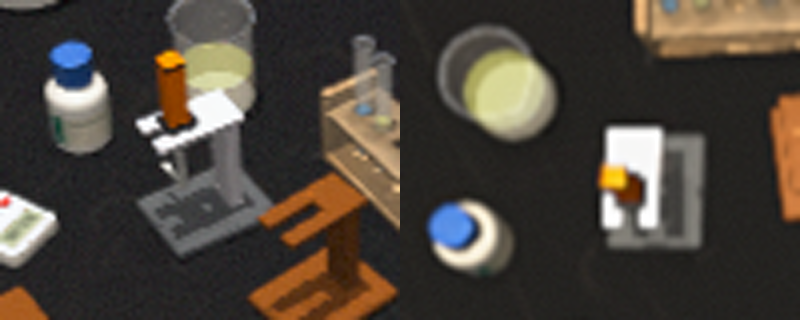

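View pics/c2.png

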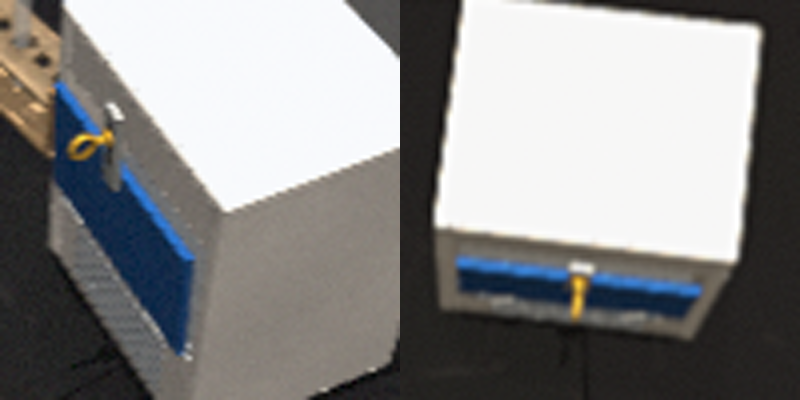

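```bash
python3 - <<'E'
from h import *
S=arm.calibration("scene");T=arm.calibration("top")
print("handle top", atz(T,(233.2,184),.184), atz(S,(273,134.5),.184), tri([(T,(233.2,184)),(S,(273,134.5))]))
tp=lambda x,y:((x-400)/4+180,y/4+140); sc=lambda x,y:(x/4+230,y/4+120)
print("fork rows/top corners",[atz(T,tp(*p),.115).round(3) for p in ((606,128),(660,128),(603,226),(657,230))])
print("scene fork",[atz(S,sc(*p),.115).round(3) for p in ((220,93),(243,113),(140,124),(163,148))])
print("base",[atz(T,tp(*p),.012).round(3) for p in ((704,134),(704,247),(608,247))])
tp=lambda x,y:((x-400)/4+310,y/4+90); sc=lambda x,y:(x/4+330,y/4+150)
print("cab top T",[atz(T,tp(*p),.268).round(3) for p in ((466,0),(764,28),(738,264),(436,228))])
print("cab top S",[atz(S,sc(*p),.268).round(3) for p in ((225,212),(60,5))])
print("eye",tri([(T,tp(578,292)),(S,sc(83,148))]))
for n,p,q in (("amber",(439,207),(382,323)),("white",(198,199),(251,146)),("beaker",(204,160),(283,131))):
  print(n,tri([(T,p),(S,q)]).round(3))
E
```

```text
handle top [0.5224721  0.26664505 0.184     ] [0.52381277 0.26294505 0.184     ] [0.5243623  0.26693775 0.18063743]
fork rows/top corners [array([0.576, 0.288, 0.115]), array([0.575, 0.244, 0.115]), array([0.496, 0.288, 0.115]), array([0.492, 0.245, 0.115])]
scene fork [array([0.572, 0.277, 0.115]), array([0.575, 0.245, 0.115]), array([0.497, 0.28 , 0.115]), array([0.499, 0.244, 0.115])]
base [array([0.593, 0.225, 0.012]), array([0.494, 0.224, 0.012]), array([0.495, 0.306, 0.012])]
cab top T [array([ 0.785, -0.022,  0.268]), array([ 0.759, -0.241,  0.268]), array([ 0.58 , -0.215,  0.268]), array([0.611, 0.002, 0.268])]
cab top S [array([ 0.581, -0.216,  0.268]), array([ 0.609, -0.003,  0.268])]
eye [ 0.56523376 -0.09940739  0.23532651]
amber [ 0.459 -0.389  0.049]
white [0.505 0.416 0.034]
beaker [0.63  0.393 0.063]
```

Confirmed: the grey stand at scene (280,160) holds the orange hook. Its slot opens toward the robot (-x), and its yaw is about 0. The cabinet's yaw is about -8° and the eye is near (0.565,-0.10,0.235). Next I move above the hook.

Request:
jog_arm:
  steps:
    - {"tx": -3.44,"ty": -2.33,"tz": -13.58,"ry": 14.17}
    - {"tx": -3.44,"ty": -2.33,"tz": -13.58,"ry": 14.17}
    - {"tx": -3.44,"ty": -2.33,"tz": -13.58,"ry": 14.17}
    - {"tx": -3.44,"ty": -2.33,"tz": -13.58,"ry": 14.17}
    - {"tx": -3.44,"ty": -2.33,"tz": -13.58,"ry": 14.17}
    - {"tx": -3.44,"ty": -2.33,"tz": -13.58,"ry": 14.17}
    - {"tx": -3.44,"ty": -2.33,"tz": -13.58,"ry": 14.17}
    - {"tx": -3.44,"ty": -2.33,"tz": -13.58,"ry": 14.17}
    - {"tx": -3.44,"ty": -2.33,"tz": -13.58,"ry": 14.17}
    - {"tx": -3.44,"ty": -2.33,"tz": -13.58,"ry": 14.17}
    - {"tx": -3.44,"ty": -2.33,"tz": -13.58,"ry": 14.17}
    - {"tx": -3.44,"ty": -2.33,"tz": -13.58,"ry": 14.17}

```text
schema error: expected keys tx, ty, tz, rx, ry, rz, gripper
```

```bash
python3 - <<'E'
from h import *
o=arm.get_obs();print(o["clock"],o["tool_pos"],o["orientation"],o["qvel"].round(1),o["q"].round(1))
np.savez("w1.npz",**arm.calibration("wrist"))
im=arm.grab_frame("wrist");cv2.imwrite("pics/w1.png",im[:,:,::-1])
E
```

```text
0.75 [0.17198908 0.49604012 0.23131905] [-8.99991550e+01 -4.10969073e-03  7.08761093e+01] [ 0.1  0.  -0.1  0.   0.   0. ] [66.8  3.  80.3  0.  96.8 -4. ]
```

View pics/w1.png

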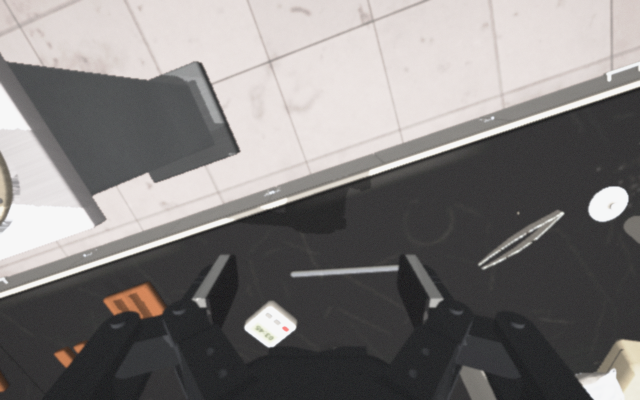

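The move was refused because each row needs all seven keys, so the picture is unchanged from before. Sending it again with every key.

Request:
jog_arm:
  steps:
    - {"tx": -3.44,"ty": -2.33,"tz": -13.58,"rx": 0,"ry": 14.17,"rz": 0,"gripper": 85}
    - {"tx": -3.44,"ty": -2.33,"tz": -13.58,"rx": 0,"ry": 14.17,"rz": 0,"gripper": 85}
    - {"tx": -3.44,"ty": -2.33,"tz": -13.58,"rx": 0,"ry": 14.17,"rz": 0,"gripper": 85}
    - {"tx": -3.44,"ty": -2.33,"tz": -13.58,"rx": 0,"ry": 14.17,"rz": 0,"gripper": 85}
    - {"tx": -3.44,"ty": -2.33,"tz": -13.58,"rx": 0,"ry": 14.17,"rz": 0,"gripper": 85}
    - {"tx": -3.44,"ty": -2.33,"tz": -13.58,"rx": 0,"ry": 14.17,"rz": 0,"gripper": 85}
    - {"tx": -3.44,"ty": -2.33,"tz": -13.58,"rx": 0,"ry": 14.17,"rz": 0,"gripper": 85}
    - {"tx": -3.44,"ty": -2.33,"tz": -13.58,"rx": 0,"ry": 14.17,"rz": 0,"gripper": 85}
    - {"tx": -3.44,"ty": -2.33,"tz": -13.58,"rx": 0,"ry": 14.17,"rz": 0,"gripper": 85}
    - {"tx": -3.44,"ty": -2.33,"tz": -13.58,"rx": 0,"ry": 14.17,"rz": 0,"gripper": 85}
    - {"tx": -3.44,"ty": -2.33,"tz": -13.58,"rx": 0,"ry": 14.17,"rz": 0,"gripper": 85}
    - {"tx": -3.44,"ty": -2.33,"tz": -13.58,"rx": 0,"ry": 14.17,"rz": 0,"gripper": 85}

```text
clock: 1.8
tool_pos: [0.5251, 0.2631, 0.3009]
orientation: [-90.0, 0.0, -0.2]
force: [-0.8, 1.1, -0.8]
opening: 0.0852
```

```bash
cat > snap.py <<'E'
import sys
from h import *
n=sys.argv[1]; cams=sys.argv[2:] or ["wrist"]
o=arm.get_obs();print(o["clock"],o["tool_pos"].round(4),o["orientation"].round(2),o["q"].round(1),"F",o["force"].round(2),"op",o["opening"])
for c in cams:
    np.savez(f"{n}_{c}.npz",**arm.calibration(c))
    cv2.imwrite(f"pics/{n}_{c}.png",arm.grab_frame(c)[:,:,::-1])
E
python3 snap.py w2
```

```text
1.8 [0.5251 0.2631 0.3009] [-90.01   0.    -0.18] [ 23.   13.   61.4  -0.  105.6  23.2] F [-0.77  1.13 -0.77] op 0.08517839179919594
```

View pics/w2_wrist.png

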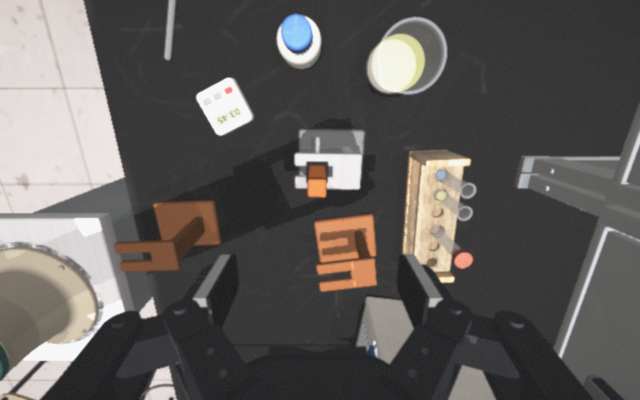

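The wrist picture shows the grey stand at (330,160), with the orange handle top at about (317,187) and the slot mouth to the left. I'll enlarge it to measure.

```bash
python3 - <<'E'
from h import *
s=cv2.imread("pics/w2_wrist.png")
cv2.imwrite("pics/c3.png",cv2.resize(s[115:215,280:380],None,fx=6,fy=6,interpolation=cv2.INTER_CUBIC))
E
```

```text
(no output)
```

View pics/c3.png

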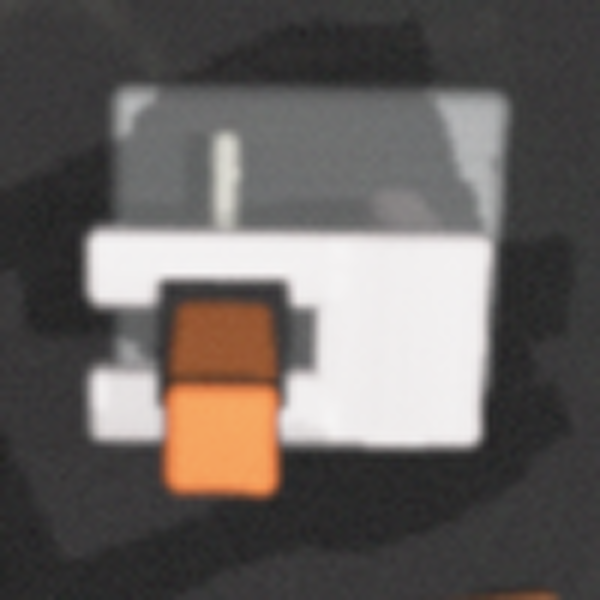

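```bash
python3 - <<'E'
from h import *
c=dict(np.load("w2_wrist.npz"))
def g(p,z): return atz(c,(p[0]/6+280-.4,p[1]/6+115-.4),z)[:3].round(4)
for nm,z,ps in (("handle",.184,[(168,382),(279,382),(281,494),(165,494)]),("collar z.120",.120,[(160,282),(288,282),(285,404),(160,404)]),("fork",.115,[(86,232),(493,232),(482,447),(90,441)]),("slot",.115,[(318,306),(316,370),(87,306),(88,370)]),("base",.012,[(115,85),(512,95)]),("tip",.045,[(228,130),(226,225)])):
  P=[g(p,z) for p in ps]; print(nm,[p[:2].tolist() for p in P], np.mean(P,0).round(4)[:2])
E
```

```text
handle [[0.5169, 0.2774], [0.5345, 0.2773], [0.5349, 0.2586], [0.5162, 0.2587]] [0.5256 0.268 ]
collar z.120 [[0.5134, 0.2803], [0.5381, 0.2802], [0.5378, 0.2558], [0.513, 0.2559]] [0.5256 0.268 ]
fork [[0.4989, 0.2892], [0.5781, 0.2889], [0.578, 0.2452], [0.4985, 0.2467]] [0.5384 0.2675]
slot [[0.5443, 0.2744], [0.5441, 0.2614], [0.4987, 0.2745], [0.4985, 0.2615]] [0.5214 0.268 ]
base [[0.4987, 0.3078], [0.5974, 0.3051]] [0.548  0.3064]
tip [[0.5267, 0.3005], [0.5262, 0.2785]] [0.5264 0.2895]
```

Request:
jog_arm:
  steps:
    - {"tx": 0.08,"ty": 1.2,"tz": 0.1,"rx": 0,"ry": 0,"rz": 0,"gripper": 85}
    - {"tx": 0.08,"ty": 2.4,"tz": 0.1,"rx": 0,"ry": 0,"rz": 0,"gripper": 85}
    - {"tx": 0.08,"ty": 3.6,"tz": 0.1,"rx": 0,"ry": 0,"rz": 0,"gripper": 85}
    - {"tx": 0.08,"ty": 4.6,"tz": 0.1,"rx": 0,"ry": 0,"rz": 0,"gripper": 85}
    - {"tx": 0.08,"ty": 5.3,"tz": 0.1,"rx": 0,"ry": 0,"rz": 0,"gripper": 85}
    - {"tx": 0.08,"ty": 5.56,"tz": 0.1,"rx": 0,"ry": 0,"rz": 0,"gripper": 85}
    - {"tx": 0.08,"ty": 5.56,"tz": 0.1,"rx": 0,"ry": 0,"rz": 0,"gripper": 85}
    - {"tx": 0.08,"ty": 5.56,"tz": 0.1,"rx": 0,"ry": 0,"rz": 0,"gripper": 85}

```text
clock: 2.52
tool_pos: [0.5252, 0.269, 0.1357]
orientation: [-90.0, -0.1, 0.1]
force: [0.2, -0.6, 0.3]
opening: 0.0849
```

```bash
python3 snap.py w3
```

```text
2.5167 [0.5252 0.269  0.1357] [-8.996e+01 -7.000e-02  1.200e-01] [23.5 16.1 76.6  0.  87.2 23.4] F [ 0.2  -0.57  0.32] op 0.08491152891893435
```

View pics/w3_wrist.png

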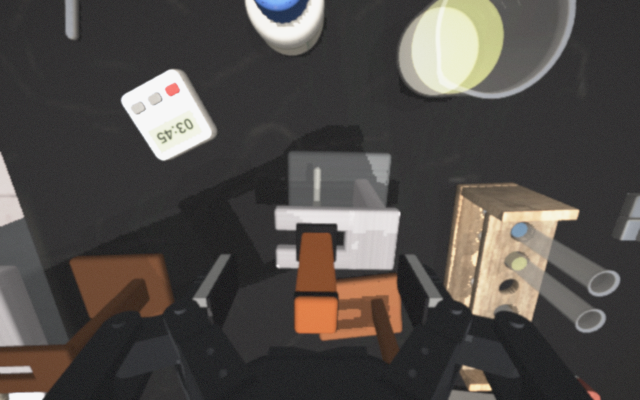

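The orange handle, at (316,285), is centred between the open pads at (215,285) and (422,285). I close the gripper now.

Request:
jog_arm:
  steps:
    - {"tx": 0,"ty": 0,"tz": 0,"rx": 0,"ry": 0,"rz": 0,"gripper": 10}
    - {"tx": 0,"ty": 0,"tz": 0,"rx": 0,"ry": 0,"rz": 0,"gripper": 10}
    - {"tx": 0,"ty": 0,"tz": 0,"rx": 0,"ry": 0,"rz": 0,"gripper": 10}
    - {"tx": 0,"ty": 0,"tz": 0,"rx": 0,"ry": 0,"rz": 0,"gripper": 10}
    - {"tx": 0,"ty": 0,"tz": 0,"rx": 0,"ry": 0,"rz": 0,"gripper": 10}
    - {"tx": 0,"ty": 0,"tz": 0,"rx": 0,"ry": 0,"rz": 0,"gripper": 10}
    - {"tx": 0,"ty": 0,"tz": 0,"rx": 0,"ry": 0,"rz": 0,"gripper": 10}
    - {"tx": 0,"ty": 0,"tz": 0,"rx": 0,"ry": 0,"rz": 0,"gripper": 10}
    - {"tx": 0,"ty": 0,"tz": 0,"rx": 0,"ry": 0,"rz": 0,"gripper": 10}
    - {"tx": 0,"ty": 0,"tz": 0,"rx": 0,"ry": 0,"rz": 0,"gripper": 10}

```text
clock: 3.4
tool_pos: [0.5256, 0.2681, 0.1347]
orientation: [-90.0, -0.0, 0.0]
force: [-0.4, -0.6, 1.9]
opening: 0.0175
```

```bash
python3 snap.py w4
```

```text
3.4 [0.5256 0.2681 0.1347] [-8.999e+01 -3.000e-02  2.000e-02] [23.4 16.2 76.6 -0.  87.2 23.4] F [-0.38 -0.61  1.9 ] op 0.017530339673491317
```

View pics/w4_wrist.png

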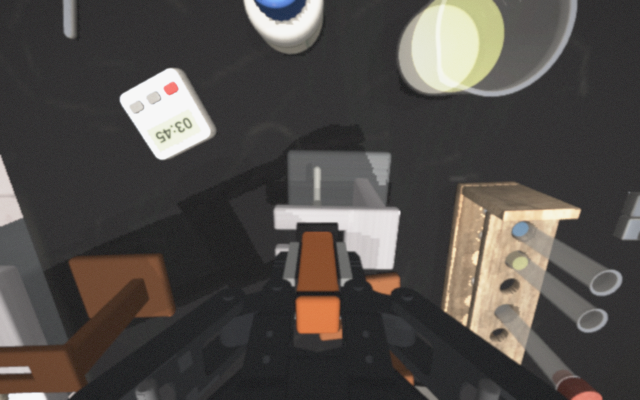

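Request:
jog_arm:
  steps:
    - {"tx": 0,"ty": -0.15,"tz": 0,"rx": 0,"ry": 0,"rz": 0,"gripper": 10}
    - {"tx": 0,"ty": -0.27,"tz": 0,"rx": 0,"ry": 0,"rz": 0,"gripper": 10}
    - {"tx": 0,"ty": -0.27,"tz": 0,"rx": 0,"ry": 0,"rz": 0,"gripper": 10}
    - {"tx": -0.3,"ty": -0.27,"tz": 0,"rx": 0,"ry": 0,"rz": 0,"gripper": 10}
    - {"tx": -0.7,"ty": -0.27,"tz": 0,"rx": 0,"ry": 0,"rz": 0,"gripper": 10}
    - {"tx": -1.1,"ty": -0.27,"tz": 0,"rx": 0,"ry": 0,"rz": 0,"gripper": 10}
    - {"tx": -1.6,"ty": -0.27,"tz": 0,"rx": 0,"ry": 0,"rz": 0,"gripper": 10}
    - {"tx": -2.0,"ty": -0.27,"tz": 0,"rx": 0,"ry": 0,"rz": 0,"gripper": 10}
    - {"tx": -2.2,"ty": -1,"tz": 0,"rx": 0,"ry": 0,"rz": 0,"gripper": 10}
    - {"tx": -2.2,"ty": -2,"tz": 0,"rx": 0,"ry": 0,"rz": 0,"gripper": 10}
    - {"tx": -2.2,"ty": -2.8,"tz": 0,"rx": 0,"ry": 0,"rz": 0,"gripper": 10}

```text
clock: 4.37
tool_pos: [0.4589, 0.2681, 0.2198]
orientation: [-90.0, 0.0, 0.1]
force: [1.0, 0.7, -1.0]
opening: 0.0176
```

```bash
python3 snap.py w5 wrist scene
```

```text
4.3667 [0.4589 0.2681 0.2198] [-9.e+01  1.e-02  5.e-02] [26.3  4.2 80.3  0.  95.5 26.3] F [ 0.97  0.72 -1.01] op 0.017630300852185556
```

View pics/w5_wrist.png

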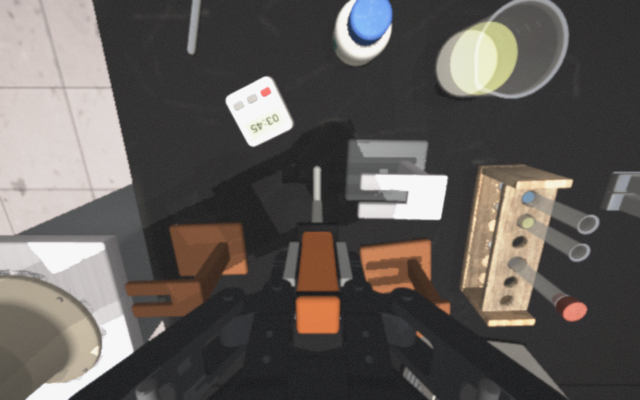

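View pics/w5_scene.png

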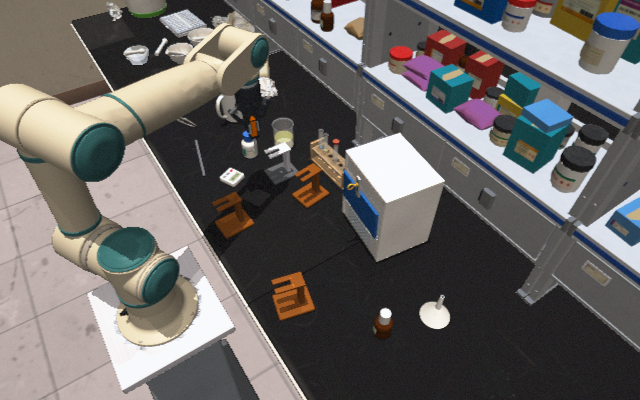

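The hook is held upright with its tip at wrist (317,172), and the stand is empty. I move it in front of the cabinet, on the -y side of the eye.

Request:
jog_arm:
  steps:
    - {"tx": 0,"ty": -1.0,"tz": -0.6,"rx": 0,"ry": 0.2,"rz": 0,"gripper": 10}
    - {"tx": 0.2,"ty": -1.9,"tz": -1.6,"rx": 0,"ry": 0.5,"rz": 0,"gripper": 10}
    - {"tx": 0.4,"ty": -2.6,"tz": -2.8,"rx": 0,"ry": 0.8,"rz": 0,"gripper": 10}
    - {"tx": 0.6,"ty": -3.2,"tz": -4.0,"rx": 0,"ry": 1.0,"rz": 0,"gripper": 10}
    - {"tx": 0.8,"ty": -3.6,"tz": -5.3,"rx": 0,"ry": 1.2,"rz": 0,"gripper": 10}
    - {"tx": 1.0,"ty": -3.73,"tz": -6.6,"rx": 0,"ry": 1.4,"rz": 0,"gripper": 10}
    - {"tx": 1.2,"ty": -3.73,"tz": -7.9,"rx": 0,"ry": 1.62,"rz": 0,"gripper": 10}
    - {"tx": 1.5,"ty": -3.73,"tz": -9.2,"rx": 0,"ry": 1.62,"rz": 0,"gripper": 10}
    - {"tx": 1.8,"ty": -3.73,"tz": -10.5,"rx": 0,"ry": 1.62,"rz": 0,"gripper": 10}
    - {"tx": 2.0,"ty": -3.73,"tz": -11.8,"rx": 0,"ry": 1.62,"rz": 0,"gripper": 10}
    - {"tx": 2.2,"ty": -3.73,"tz": -13.1,"rx": 0,"ry": 1.62,"rz": 0,"gripper": 10}
    - {"tx": 2.27,"ty": -3.73,"tz": -13.9,"rx": 0,"ry": 1.62,"rz": 0,"gripper": 10}

```text
clock: 5.47
tool_pos: [0.5276, -0.1525, 0.3285]
orientation: [-90.0, 0.1, -8.2]
force: [-0.4, 0.1, -1.4]
opening: 0.0176
```

Request:
jog_arm:
  steps:
    - {"tx": 0,"ty": 0,"tz": 0,"rx": 0,"ry": 0,"rz": 0,"gripper": 10}
    - {"tx": 0,"ty": 0,"tz": 0,"rx": 0,"ry": 0,"rz": 0,"gripper": 10}
    - {"tx": 0,"ty": 0,"tz": 0,"rx": 0,"ry": 0,"rz": 0,"gripper": 10}
    - {"tx": 0,"ty": 0,"tz": 0,"rx": 0,"ry": 0,"rz": 0,"gripper": 10}

```text
clock: 5.8
tool_pos: [0.5278, -0.1479, 0.3301]
orientation: [-90.0, 0.0, -8.0]
force: [-0.7, 0.3, -2.1]
opening: 0.0173
```

```bash
python3 snap.py w6 wrist scene top
```

```text
5.8 [ 0.5278 -0.1479  0.3301] [-8.998e+01  1.000e-02 -8.000e+00] [-19.5   6.9  65.    0.  108.2 -11.5] F [-0.73  0.32 -2.07] op 0.01726984325479794
```

View pics/w6_wrist.png

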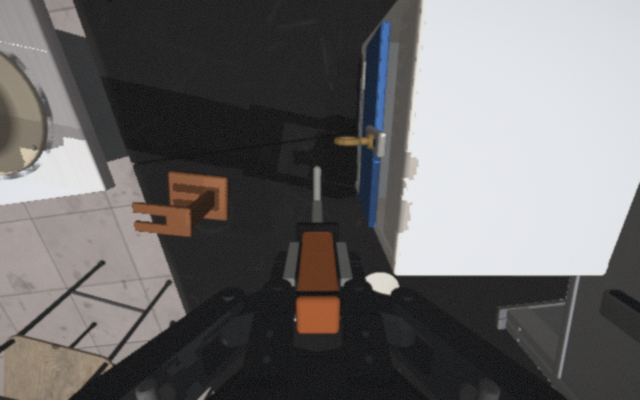

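View pics/w6_scene.png

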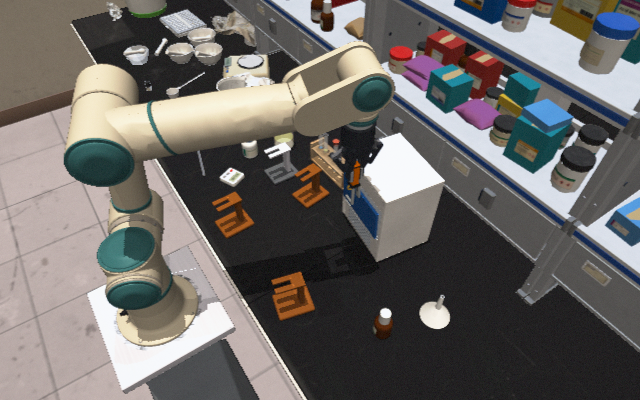

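The eye shows at wrist (350,141), edge-on, with the hook tip end at (317,168). I'll enlarge to measure it in all cameras.

```bash
python3 - <<'E'
from h import *
s=cv2.imread("pics/w6_wrist.png");t=cv2.imread("pics/w6_top.png");u=cv2.imread("pics/w6_scene.png")
a=cv2.resize(s[105:205,300:400],None,fx=6,fy=6,interpolation=cv2.INTER_CUBIC)
cv2.imwrite("pics/c4.png",a)
b=cv2.resize(cv2.imread("pics/scene0.png")[165:215,330:380],None,fx=8,fy=8,interpolation=cv2.INTER_CUBIC)
c=cv2.resize(cv2.imread("pics/top0.png")[145:195,330:380],None,fx=8,fy=8,interpolation=cv2.INTER_CUBIC)
cv2.imwrite("pics/c5.png",np.hstack([b,c]))
E
```

```text
(no output)
```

View pics/c4.png

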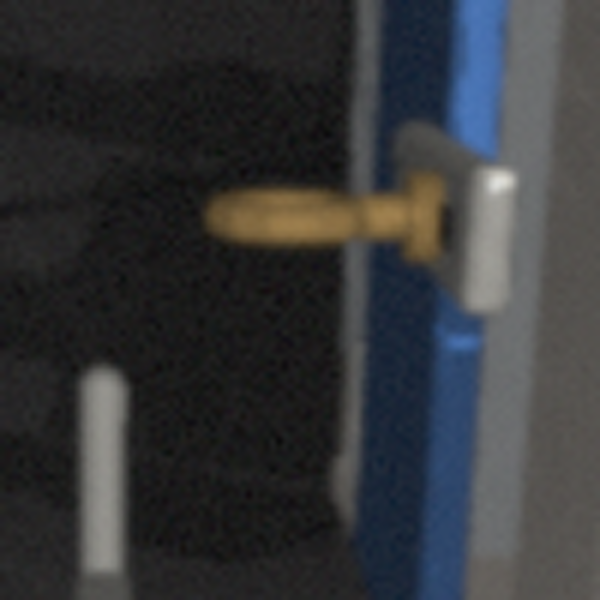

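View pics/c5.png

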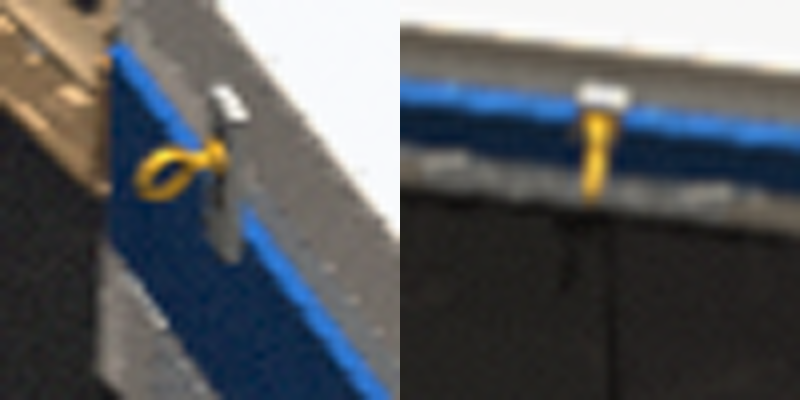

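```bash
python3 - <<'E'
from h import *
W=dict(np.load("w6_wrist.npz"));S=arm.calibration("scene");T=arm.calibration("top")
w=(281/6+300-.42,216/6+105-.42); s=(162/8+330-.44,175/8+165-.44); t=((594-400)/8+330-.44,168/8+145-.44)
for L in ([(W,w),(S,s)],[(W,w),(S,s),(T,t)],[(W,w),(T,t)],[(S,s),(T,t)]): 
  P=tri(L);print(P.round(4),[(proj(c,[P])[0]-u).round(1).tolist() for c,u in L])
# tip end check: hook origin from TCP: z -0.0897; tip end 33mm along +y_tool z
o=arm.get_obs();p=o["tool_pos"];yaw=np.radians(o["orientation"][2])
y=np.array([-np.sin(yaw),np.cos(yaw),0]);x=np.array([np.cos(yaw),np.sin(yaw),0])
H=p-[0,0,.0897]
print("pred tip px",proj(W,[H+.033*y]),"seen",(102/6+300-.4,366/6+105-.4), "hook",H)
for z in (.23,.236,.242,.25):
  E=atz(W,w,z);d=E-H;print(z,E.round(4),"in tool x,z:",d@x,d@y)
# strap/hatch: white strap top and blue edge
def g(q,z): return atz(W,(q[0]/6+300-.4,q[1]/6+105-.4),z).round(4)
print("hatch top edge front",g((470,0),.206),g((420,600),.206))
T0=T
print("cab front top edge in wrist", atz(W,(418,0),.268),atz(W,(398,274),.268))
E
```

```text
[ 0.5588 -0.0982  0.2385] [[-1.3, -0.6], [0.4, -0.1]]
[ 0.5595 -0.0984  0.2388] [[-0.4, -0.4], [0.7, -0.2], [-0.1, 0.5]]
[ 0.5595 -0.0982  0.2447] [[0.2, 0.3], [-0.1, 0.1]]
[ 0.5595 -0.0981  0.2386] [[0.6, -0.2], [-0.2, 0.6]]
pred tip px [[316.06654176 165.34378244]] seen (316.6, 165.6) hook [ 0.52782713 -0.14796256  0.24076604]
0.23 [ 0.5606 -0.1     0.23  ] in tool x,z: 0.025759710976441294 0.052041252674291626
0.236 [ 0.5601 -0.0992  0.236 ] in tool x,z: 0.025145451118007145 0.05281724021913973
0.242 [ 0.5596 -0.0983  0.242 ] in tool x,z: 0.024531191259573107 0.053593227763987845
0.25 [ 0.5589 -0.0972  0.25  ] in tool x,z: 0.023712178114994275 0.05462787782378534
hatch top edge front [ 0.5939 -0.0756  0.206 ] [ 0.579 -0.17   0.206]
cab front top edge in wrist [ 0.61019521 -0.01545195  0.268     ] [ 0.58883475 -0.21143318  0.268     ]
```

```bash
python3 - <<'E'
from h import *
u=cv2.imread("pics/w6_scene.png");t=cv2.imread("pics/w6_top.png")
b=cv2.resize(u[145:215,310:380],None,fx=6,fy=6,interpolation=cv2.INTER_CUBIC)
c=cv2.resize(t[125:195,330:400],None,fx=6,fy=6,interpolation=cv2.INTER_CUBIC)
cv2.imwrite("pics/c6.png",np.hstack([b,c]))
E
```

```text
(no output)
```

View pics/c6.png

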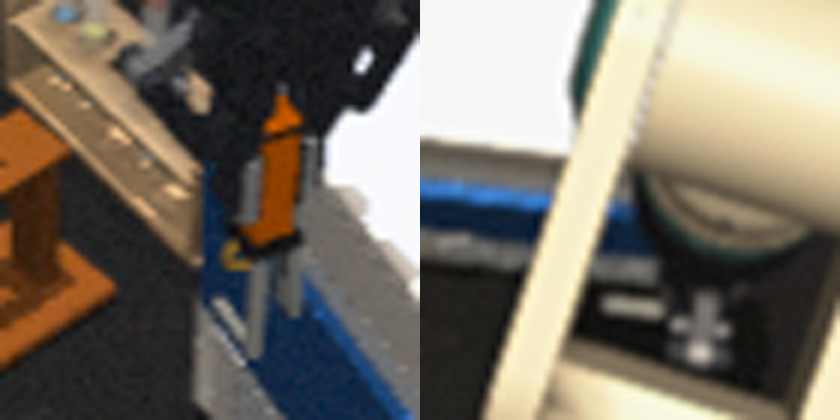

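Request:
jog_arm:
  steps:
    - {"tx": 0,"ty": -0.4,"tz": 0,"rx": 0,"ry": 0,"rz": 0,"gripper": 10}
    - {"tx": 0.2,"ty": -0.8,"tz": 0,"rx": 0,"ry": 0,"rz": 0,"gripper": 10}
    - {"tx": 0.6,"ty": -0.8,"tz": 0.2,"rx": 0,"ry": 0,"rz": 0,"gripper": 10}
    - {"tx": 0.83,"ty": -0.8,"tz": 0.6,"rx": 0,"ry": 0,"rz": 0,"gripper": 10}
    - {"tx": 0.83,"ty": -0.8,"tz": 0.9,"rx": 0,"ry": 0,"rz": 0,"gripper": 10}
    - {"tx": 0.83,"ty": -0.8,"tz": 1.1,"rx": 0,"ry": 0,"rz": 0,"gripper": 10}
    - {"tx": 0.83,"ty": -0.8,"tz": 1.1,"rx": 0,"ry": 0,"rz": 0,"gripper": 10}
    - {"tx": 0.83,"ty": -0.8,"tz": 1.1,"rx": 0,"ry": 0,"rz": 0,"gripper": 10}
    - {"tx": 0.83,"ty": -0.8,"tz": 1.1,"rx": 0,"ry": 0,"rz": 0,"gripper": 10}

```text
clock: 6.7
tool_pos: [0.5568, -0.1198, 0.3543]
orientation: [-90.0, 0.0, -8.1]
force: [-0.1, -0.0, -1.5]
opening: 0.0174
```

```bash
python3 snap.py w7; python3 - <<'E'
from h import *
s=cv2.imread("pics/w7_wrist.png")
cv2.imwrite("pics/c7.png",cv2.resize(s[120:240,270:390],None,fx=5,fy=5,interpolation=cv2.INTER_CUBIC))
E
```

```text
6.7 [ 0.5568 -0.1198  0.3543] [-90.01   0.    -8.07] [-15.9  11.   57.6  -0.  111.4  -7.8] F [-0.05 -0.03 -1.54] op 0.017399224411390204
```

View pics/c7.png

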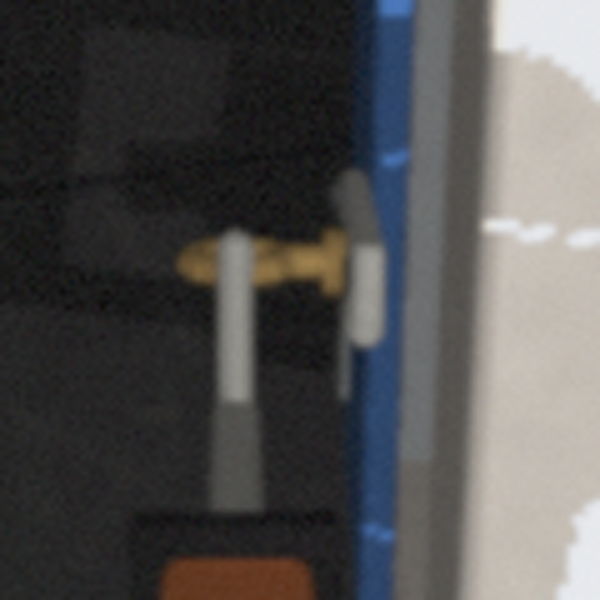

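The picture shows the tip, crop (235,240), lying over the middle of the ring, crop (177..292, 260). So x is aligned, and I feel downward gently.

Request:
jog_arm:
  steps:
    - {"tx": 0,"ty": 0.08,"tz": 0,"rx": 0,"ry": 0,"rz": 0,"gripper": 10}
    - {"tx": 0,"ty": 0.16,"tz": 0,"rx": 0,"ry": 0,"rz": 0,"gripper": 10}
    - {"tx": 0,"ty": 0.2,"tz": 0,"rx": 0,"ry": 0,"rz": 0,"gripper": 10}
    - {"tx": 0,"ty": 0.2,"tz": 0,"rx": 0,"ry": 0,"rz": 0,"gripper": 10}
    - {"tx": 0,"ty": 0.2,"tz": 0,"rx": 0,"ry": 0,"rz": 0,"gripper": 10}

```text
clock: 7.17
tool_pos: [0.557, -0.1199, 0.3481]
orientation: [-90.0, 0.0, -8.1]
force: [0.1, -0.7, -1.8]
opening: 0.0173
```

Request:
jog_arm:
  steps:
    - {"tx": 0,"ty": 0.03,"tz": 0,"rx": 0,"ry": 0,"rz": 0,"gripper": 10}
    - {"tx": 0,"ty": 0.05,"tz": 0,"rx": 0,"ry": 0,"rz": 0,"gripper": 10}
    - {"tx": 0,"ty": 0.05,"tz": 0,"rx": 0,"ry": 0,"rz": 0,"gripper": 10}

```text
clock: 7.42
tool_pos: [0.557, -0.1198, 0.3467]
orientation: [-90.0, 0.0, -8.1]
force: [0.0, 0.7, -1.9]
opening: 0.0174
```

Request:
jog_arm:
  steps:
    - {"tx": 0,"ty": 0.03,"tz": 0,"rx": 0,"ry": 0,"rz": 0,"gripper": 10}
    - {"tx": 0,"ty": 0.05,"tz": 0,"rx": 0,"ry": 0,"rz": 0,"gripper": 10}
    - {"tx": 0,"ty": 0.05,"tz": 0,"rx": 0,"ry": 0,"rz": 0,"gripper": 10}

```text
clock: 7.67
tool_pos: [0.557, -0.1197, 0.3451]
orientation: [-90.0, 0.0, -8.1]
force: [-0.5, -0.1, -2.0]
opening: 0.0175
```

Request:
jog_arm:
  steps:
    - {"tx": 0,"ty": 0.02,"tz": 0,"rx": 0,"ry": 0,"rz": 0,"gripper": 10}
    - {"tx": 0,"ty": 0.035,"tz": 0,"rx": 0,"ry": 0,"rz": 0,"gripper": 10}
    - {"tx": 0,"ty": 0.035,"tz": 0,"rx": 0,"ry": 0,"rz": 0,"gripper": 10}

```text
clock: 7.92
tool_pos: [0.557, -0.1198, 0.3441]
orientation: [-90.0, 0.0, -8.1]
force: [-0.4, 0.2, -0.8]
opening: 0.0174
```

Request:
jog_arm:
  steps:
    - {"tx": 0,"ty": 0.02,"tz": 0,"rx": 0,"ry": 0,"rz": 0,"gripper": 10}
    - {"tx": 0,"ty": 0.035,"tz": 0,"rx": 0,"ry": 0,"rz": 0,"gripper": 10}
    - {"tx": 0,"ty": 0.035,"tz": 0,"rx": 0,"ry": 0,"rz": 0,"gripper": 10}

```text
clock: 8.17
tool_pos: [0.5571, -0.1198, 0.3435]
orientation: [-90.0, -0.0, -8.1]
force: [-1.1, 0.1, -0.6]
opening: 0.0172
```

Request:
jog_arm:
  steps:
    - {"tx": 0,"ty": 0.02,"tz": 0,"rx": 0,"ry": 0,"rz": 0,"gripper": 10}
    - {"tx": 0,"ty": 0.035,"tz": 0,"rx": 0,"ry": 0,"rz": 0,"gripper": 10}
    - {"tx": 0,"ty": 0.035,"tz": 0,"rx": 0,"ry": 0,"rz": 0,"gripper": 10}

```text
clock: 8.42
tool_pos: [0.5571, -0.1198, 0.3432]
orientation: [-90.0, -0.1, -8.1]
force: [-1.0, 0.3, 4.3]
opening: 0.0176
```

Contact with the ring's top came at TCP z of about 0.3437, so the tip is at the eye's centre when TCP z is about 0.3297. Vision gave the same within 1–2 mm. I back off and go down level with the hole.

Request:
jog_arm:
  steps:
    - {"tx": 0,"ty": -0.2,"tz": 0,"rx": 0,"ry": 0,"rz": 0,"gripper": 10}
    - {"tx": 0,"ty": -0.3,"tz": -0.3,"rx": 0,"ry": 0,"rz": 0,"gripper": 10}
    - {"tx": 0,"ty": -0.3,"tz": -0.75,"rx": 0,"ry": 0,"rz": 0,"gripper": 10}
    - {"tx": 0,"ty": -0.3,"tz": -0.75,"rx": 0,"ry": 0,"rz": 0,"gripper": 10}
    - {"tx": 0,"ty": 0.2,"tz": -0.75,"rx": 0,"ry": 0,"rz": 0,"gripper": 10}
    - {"tx": 0,"ty": 0.41,"tz": -0.75,"rx": 0,"ry": 0,"rz": 0,"gripper": 10}
    - {"tx": 0,"ty": 0.41,"tz": -0.75,"rx": 0,"ry": 0,"rz": 0,"gripper": 10}
    - {"tx": 0,"ty": 0.41,"tz": -0.75,"rx": 0,"ry": 0,"rz": 0,"gripper": 10}
    - {"tx": 0,"ty": 0.41,"tz": -0.75,"rx": 0,"ry": 0,"rz": 0,"gripper": 10}

```text
clock: 9.17
tool_pos: [0.5539, -0.1421, 0.3303]
orientation: [-90.0, -0.0, -8.1]
force: [-0.7, -0.5, -0.7]
opening: 0.0172
```

```bash
python3 snap.py w8; python3 - <<'E'
from h import *
s=cv2.imread("pics/w8_wrist.png")
cv2.imwrite("pics/c8.png",cv2.resize(s[100:220,270:390],None,fx=5,fy=5,interpolation=cv2.INTER_CUBIC))
E
```

```text
9.1667 [ 0.5539 -0.1421  0.3303] [-9.00e+01 -3.00e-02 -8.08e+00] [-18.1  10.8  60.6   0.  108.6 -10. ] F [-0.67 -0.49 -0.7 ] op 0.01723637094019277
```

View pics/c8.png

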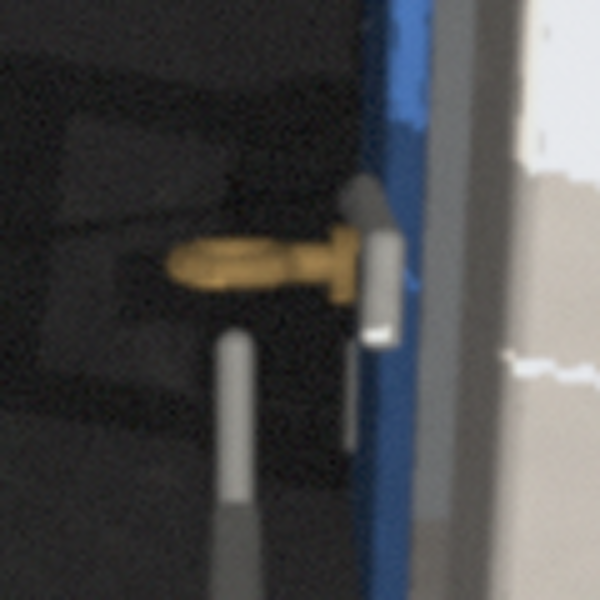

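The tip, crop (235,335), is in line with the ring, crop 165..293 at row 262, within about 1 mm. I insert it.

Request:
jog_arm:
  steps:
    - {"tx": -0.02,"ty": 0,"tz": 0.1,"rx": 0,"ry": 0,"rz": 0,"gripper": 10}
    - {"tx": -0.02,"ty": 0,"tz": 0.25,"rx": 0,"ry": 0,"rz": 0,"gripper": 10}
    - {"tx": -0.02,"ty": 0,"tz": 0.35,"rx": 0,"ry": 0,"rz": 0,"gripper": 10}
    - {"tx": -0.02,"ty": 0,"tz": 0.35,"rx": 0,"ry": 0,"rz": 0,"gripper": 10}

```text
clock: 9.55
tool_pos: [0.5549, -0.1307, 0.3301]
orientation: [-90.0, -0.0, -8.0]
force: [-0.4, 0.5, -1.4]
opening: 0.0171
```

Request:
jog_arm:
  steps:
    - {"tx": 0,"ty": 0,"tz": 0.1,"rx": 0,"ry": 0,"rz": 0,"gripper": 10}
    - {"tx": 0,"ty": 0,"tz": 0.2,"rx": 0,"ry": 0,"rz": 0,"gripper": 10}
    - {"tx": 0,"ty": 0,"tz": 0.3,"rx": 0,"ry": 0,"rz": 0,"gripper": 10}
    - {"tx": 0,"ty": 0,"tz": 0.4,"rx": 0,"ry": 0,"rz": 0,"gripper": 10}
    - {"tx": 0,"ty": 0,"tz": 0.4,"rx": 0,"ry": 0,"rz": 0,"gripper": 10}
    - {"tx": 0,"ty": 0,"tz": 0.4,"rx": 0,"ry": 0,"rz": 0,"gripper": 10}

```text
clock: 10.05
tool_pos: [0.5565, -0.1195, 0.3298]
orientation: [-90.0, -0.0, -8.1]
force: [-1.7, -0.8, -1.8]
opening: 0.0172
```

```bash
python3 snap.py w9; python3 - <<'E'
from h import *
s=cv2.imread("pics/w9_wrist.png")
cv2.imwrite("pics/c9.png",cv2.resize(s[100:220,270:390],None,fx=5,fy=5,interpolation=cv2.INTER_CUBIC))
E
```

```text
10.05 [ 0.5565 -0.1195  0.3298] [-90.    -0.    -8.05] [-15.8  10.4  61.1   0.  108.5  -7.8] F [-1.67 -0.75 -1.79] op 0.017193571371778925
```

View pics/c9.png

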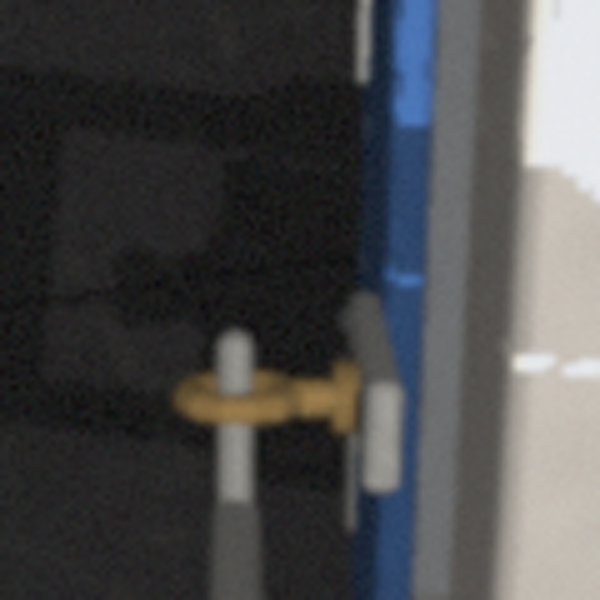

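The tip runs through the ring, with its end at crop (235,335), past the ring at row 400. Next I estimate the hinge position from the hatch corners.

```bash
python3 - <<'E'
from h import *
S=arm.calibration("scene"); yaw=np.radians(-8.05); xc=np.array([np.cos(yaw),np.sin(yaw)]);yc=np.array([-xc[1],xc[0]])
E=np.array([.5565,-.1195])+.0203*yc; print("eye",E)
sc=lambda x,y:(x/4+330-.4,y/4+150-.4)
for n,p,z in (("BR",(187,356),.1),("TR",(193,262),.206),("TL",(57,85),.206),("BL",(52,195),.1),("cabTR",(225,212),.268),("cabBL",(50,250),.0)):
  P=atz(S,sc(*p),z)[:2]-E; print(n,"xc",(P@xc).round(4),"yc",(P@yc).round(4))
E
python3 - <<'E'
import cv2
s=cv2.imread("pics/scene0.png")
cv2.imwrite("pics/c10.png",cv2.resize(s[160:270,335:395],None,fx=5,fy=5,interpolation=cv2.INTER_CUBIC))
E
```

```text
eye [ 0.55934276 -0.09940003]
BR xc 0.0386 yc -0.094
TR xc 0.0312 yc -0.0949
TL xc 0.0283 yc 0.0903
BL xc 0.0243 yc 0.0816
cabTR xc 0.0378 yc -0.1111
cabBL xc 0.0408 yc 0.1084
```

View pics/c10.png

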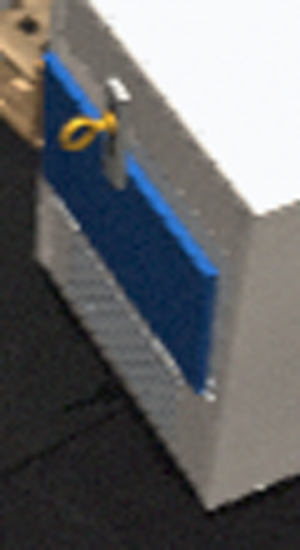

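```bash
cat > arc.py <<'E'
import numpy as np,sys
def eye(th,d,h,s=None):  # u out, z above hinge
    r2=d*d+h*h; s=np.sqrt(r2-.034**2); return np.array([.034*np.cos(th)+s*np.sin(th), s*np.cos(th)-.034*np.sin(th)])
d,h,lead=map(float,sys.argv[1:4])
r2=d*d+h*h;s=np.sqrt(r2-.034**2); th0=np.arctan2(d,h)-np.arctan2(.034,s); print("th0",np.degrees(th0),"s",s)
e0=eye(th0,d,h)
for a in [float(x) for x in sys.argv[4:]]:
    th=np.radians(a); e=eye(th,d,h); t=np.array([e[1],-e[0]])/np.hypot(*e)
    c=e+lead*t-e0; print(a,"tx %.2f ty %.2f"%(-c[0]/.03,-c[1]/.03))
E
python3 arc.py .040 .140 .0035 2.5 4 6 8 10 12 14 16 18 20
```

```text
th0 2.4414129184637576 s 0.14157683426323672
2.5 tx -0.12 ty 0.03
4.0 tx -0.24 ty 0.07
6.0 tx -0.40 ty 0.13
8.0 tx -0.55 ty 0.19
10.0 tx -0.71 ty 0.26
12.0 tx -0.86 ty 0.34
14.0 tx -1.01 ty 0.42
16.0 tx -1.16 ty 0.50
18.0 tx -1.30 ty 0.59
20.0 tx -1.44 ty 0.68
```

Request:
jog_arm:
  steps:
    - {"tx": -0.06,"ty": 0.02,"tz": 0,"rx": 0,"ry": 0,"rz": 0,"gripper": 10}
    - {"tx": -0.12,"ty": 0.03,"tz": 0,"rx": 0,"ry": 0,"rz": 0,"gripper": 10}
    - {"tx": -0.24,"ty": 0.07,"tz": 0,"rx": 0,"ry": 0,"rz": 0,"gripper": 10}
    - {"tx": -0.4,"ty": 0.13,"tz": 0,"rx": 0,"ry": 0,"rz": 0,"gripper": 10}
    - {"tx": -0.55,"ty": 0.19,"tz": 0,"rx": 0,"ry": 0,"rz": 0,"gripper": 10}
    - {"tx": -0.71,"ty": 0.26,"tz": 0,"rx": 0,"ry": 0,"rz": 0,"gripper": 10}

```text
clock: 10.6
tool_pos: [0.535, -0.1167, 0.3219]
orientation: [-90.0, -0.0, -8.1]
force: [3.6, -2.0, -2.4]
opening: 0.0174
```

```bash
python3 snap.py w10;python3 - <<'E'
from h import *
s=cv2.imread("pics/w10_wrist.png")
cv2.imwrite("pics/c11.png",cv2.resize(s[100:220,270:390],None,fx=5,fy=5,interpolation=cv2.INTER_CUBIC))
E
```

```text
10.6 [ 0.535  -0.1167  0.3219] [-9.00e+01 -4.00e-02 -8.08e+00] [-16.2   6.6  66.2   0.  107.2  -8.1] F [ 3.55 -1.98 -2.39] op 0.017385985173778682
```

View pics/c11.png

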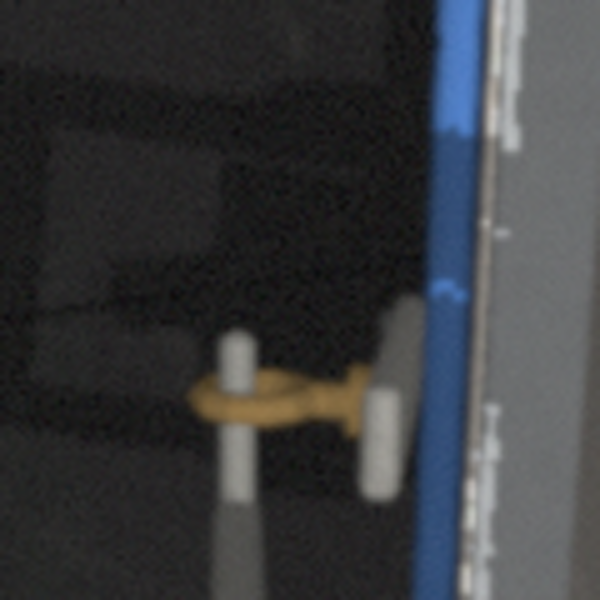

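The strap and hatch follow and the reaction is about 4 N. I continue.

```bash
cat > arc2.py <<'E'
import numpy as np,sys
d,h,lead,a0=map(float,sys.argv[1:5])
s=np.sqrt(d*d+h*h-.034**2)
def c(a):
    th=np.radians(a);e=np.array([.034*np.cos(th)+s*np.sin(th), s*np.cos(th)-.034*np.sin(th)])
    return e+lead*np.array([e[1],-e[0]])/np.hypot(*e)
for x in sys.argv[5:]:
    q=c(float(x))-c(a0); print(x,"tx %.2f ty %.2f"%(-q[0]/.03,-q[1]/.03))
E
python3 arc2.py .040 .140 .0035 10 12 14 16 18 20 22 24 26 28 30 32 34
```

```text
12 tx -0.15 ty 0.07
14 tx -0.30 ty 0.15
16 tx -0.45 ty 0.24
18 tx -0.59 ty 0.33
20 tx -0.73 ty 0.42
22 tx -0.87 ty 0.52
24 tx -1.00 ty 0.62
26 tx -1.13 ty 0.73
28 tx -1.26 ty 0.85
30 tx -1.38 ty 0.96
32 tx -1.50 ty 1.09
34 tx -1.61 ty 1.21
```

Request:
jog_arm:
  steps:
    - {"tx": -0.15,"ty": 0.07,"tz": 0,"rx": 0,"ry": 0,"rz": 0,"gripper": 10}
    - {"tx": -0.3,"ty": 0.15,"tz": 0,"rx": 0,"ry": 0,"rz": 0,"gripper": 10}
    - {"tx": -0.45,"ty": 0.24,"tz": 0,"rx": 0,"ry": 0,"rz": 0,"gripper": 10}
    - {"tx": -0.59,"ty": 0.33,"tz": 0,"rx": 0,"ry": 0,"rz": 0,"gripper": 10}
    - {"tx": -0.73,"ty": 0.42,"tz": 0,"rx": 0,"ry": 0,"rz": 0,"gripper": 10}
    - {"tx": -0.87,"ty": 0.52,"tz": 0,"rx": 0,"ry": 0,"rz": 0,"gripper": 10}

```text
clock: 11.15
tool_pos: [0.5091, -0.113, 0.3062]
orientation: [-90.0, -0.0, -8.1]
force: [3.4, -0.6, -2.1]
opening: 0.0172
```

Request:
jog_arm:
  steps:
    - {"tx": -0.13,"ty": 0.1,"tz": 0,"rx": 0,"ry": 0,"rz": 0,"gripper": 10}
    - {"tx": -0.26,"ty": 0.21,"tz": 0,"rx": 0,"ry": 0,"rz": 0,"gripper": 10}
    - {"tx": -0.39,"ty": 0.33,"tz": 0,"rx": 0,"ry": 0,"rz": 0,"gripper": 10}
    - {"tx": -0.51,"ty": 0.44,"tz": 0,"rx": 0,"ry": 0,"rz": 0,"gripper": 10}
    - {"tx": -0.63,"ty": 0.57,"tz": 0,"rx": 0,"ry": 0,"rz": 0,"gripper": 10}
    - {"tx": -0.74,"ty": 0.69,"tz": 0,"rx": 0,"ry": 0,"rz": 0,"gripper": 10}

```text
clock: 11.65
tool_pos: [0.4872, -0.1098, 0.2854]
orientation: [-90.0, 0.0, -8.1]
force: [2.7, -0.7, -0.8]
opening: 0.0171
```

```bash
python3 snap.py w11; python3 - <<'E'
from h import *
s=cv2.imread("pics/w11_wrist.png")
cv2.imwrite("pics/c12.png",cv2.resize(s[100:220,270:390],None,fx=5,fy=5,interpolation=cv2.INTER_CUBIC))
E
python3 arc2.py .040 .140 .0035 34 36 38 40 42 44 46 48 50 52 54 56 58
```

```text
11.65 [ 0.4872 -0.1098  0.2854] [-90.     0.    -8.07] [-16.9  -1.5  78.7   0.  102.8  -8.9] F [ 2.68 -0.73 -0.82] op 0.017112155776321015
36 tx -0.11 ty 0.13
38 tx -0.21 ty 0.26
40 tx -0.31 ty 0.40
42 tx -0.41 ty 0.54
44 tx -0.50 ty 0.68
46 tx -0.58 ty 0.83
48 tx -0.66 ty 0.98
50 tx -0.74 ty 1.13
52 tx -0.81 ty 1.29
54 tx -0.87 ty 1.44
56 tx -0.93 ty 1.60
58 tx -0.98 ty 1.76
```

View pics/c12.png

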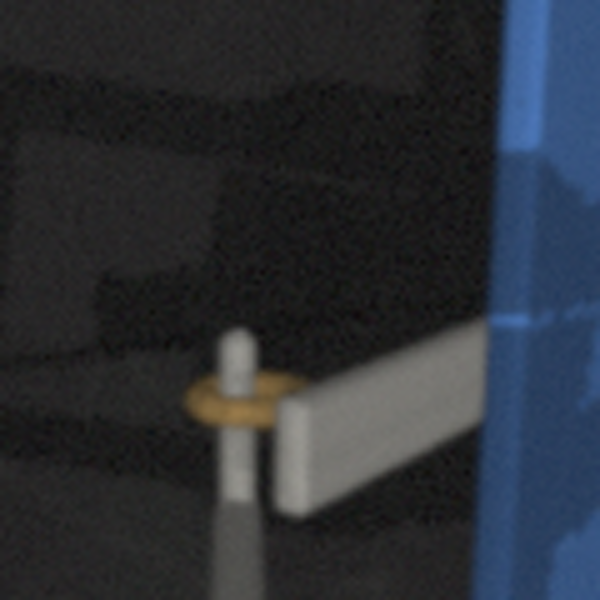

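It is going well: the ring is on the tip and the hatch is about 1/3 open with low force. I continue.

Request:
jog_arm:
  steps:
    - {"tx": -0.11,"ty": 0.13,"tz": 0,"rx": 0,"ry": 0,"rz": 0,"gripper": 10}
    - {"tx": -0.21,"ty": 0.26,"tz": 0,"rx": 0,"ry": 0,"rz": 0,"gripper": 10}
    - {"tx": -0.31,"ty": 0.4,"tz": 0,"rx": 0,"ry": 0,"rz": 0,"gripper": 10}
    - {"tx": -0.41,"ty": 0.54,"tz": 0,"rx": 0,"ry": 0,"rz": 0,"gripper": 10}
    - {"tx": -0.5,"ty": 0.68,"tz": 0,"rx": 0,"ry": 0,"rz": 0,"gripper": 10}
    - {"tx": -0.58,"ty": 0.83,"tz": 0,"rx": 0,"ry": 0,"rz": 0,"gripper": 10}

```text
clock: 12.2
tool_pos: [0.47, -0.1074, 0.2604]
orientation: [-90.0, 0.0, -8.1]
force: [1.9, -0.8, 0.4]
opening: 0.0175
```

Request:
jog_arm:
  steps:
    - {"tx": -0.08,"ty": 0.15,"tz": 0,"rx": 0,"ry": 0,"rz": 0,"gripper": 10}
    - {"tx": -0.16,"ty": 0.3,"tz": 0,"rx": 0,"ry": 0,"rz": 0,"gripper": 10}
    - {"tx": -0.23,"ty": 0.46,"tz": 0,"rx": 0,"ry": 0,"rz": 0,"gripper": 10}
    - {"tx": -0.29,"ty": 0.61,"tz": 0,"rx": 0,"ry": 0,"rz": 0,"gripper": 10}
    - {"tx": -0.35,"ty": 0.77,"tz": 0,"rx": 0,"ry": 0,"rz": 0,"gripper": 10}
    - {"tx": -0.4,"ty": 0.93,"tz": 0,"rx": 0,"ry": 0,"rz": 0,"gripper": 10}

```text
clock: 12.7
tool_pos: [0.4583, -0.1057, 0.2325]
orientation: [-90.0, -0.0, -8.1]
force: [1.9, 0.3, -0.3]
opening: 0.017
```

```bash
python3 snap.py w12; python3 - <<'E'
from h import *
s=cv2.imread("pics/w12_wrist.png")
cv2.imwrite("pics/c13.png",cv2.resize(s[100:220,270:390],None,fx=5,fy=5,interpolation=cv2.INTER_CUBIC))
E
python3 arc2.py .040 .140 .0035 58 60 62 64 66 68 70 72 74 76 78 80 82 84 86 88 90
```

```text
12.7 [ 0.4583 -0.1057  0.2325] [-89.99  -0.    -8.07] [-17.5  -6.   88.9   0.   97.1  -9.4] F [ 1.89  0.31 -0.27] op 0.017008916017644107
60 tx -0.05 ty 0.16
62 tx -0.09 ty 0.33
64 tx -0.12 ty 0.49
66 tx -0.15 ty 0.66
68 tx -0.18 ty 0.83
70 tx -0.20 ty 1.00
72 tx -0.21 ty 1.16
74 tx -0.21 ty 1.33
76 tx -0.21 ty 1.50
78 tx -0.21 ty 1.67
80 tx -0.20 ty 1.84
82 tx -0.18 ty 2.01
84 tx -0.16 ty 2.18
86 tx -0.13 ty 2.35
88 tx -0.09 ty 2.51
90 tx -0.05 ty 2.68
```

View pics/c13.png

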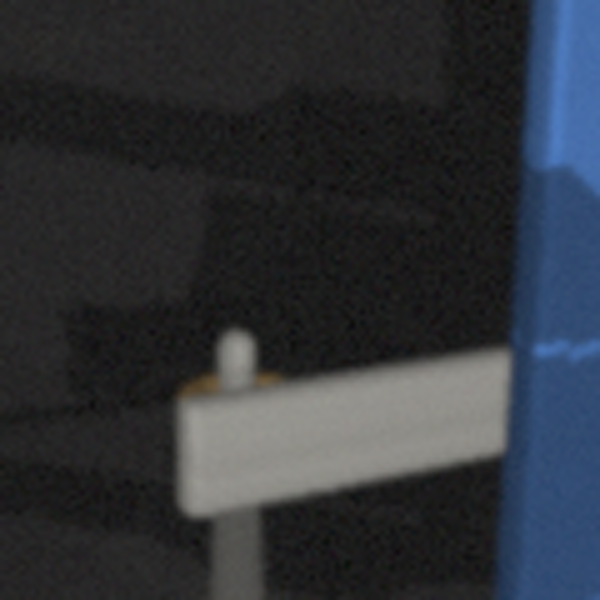

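Request:
jog_arm:
  steps:
    - {"tx": -0.05,"ty": 0.16,"tz": 0,"rx": 0,"ry": 0,"rz": 0,"gripper": 10}
    - {"tx": -0.09,"ty": 0.33,"tz": 0,"rx": 0,"ry": 0,"rz": 0,"gripper": 10}
    - {"tx": -0.12,"ty": 0.49,"tz": 0,"rx": 0,"ry": 0,"rz": 0,"gripper": 10}
    - {"tx": -0.15,"ty": 0.66,"tz": 0,"rx": 0,"ry": 0,"rz": 0,"gripper": 10}
    - {"tx": -0.18,"ty": 0.83,"tz": 0,"rx": 0,"ry": 0,"rz": 0,"gripper": 10}
    - {"tx": -0.2,"ty": 1.0,"tz": 0,"rx": 0,"ry": 0,"rz": 0,"gripper": 10}
    - {"tx": -0.21,"ty": 1.16,"tz": 0,"rx": 0,"ry": 0,"rz": 0,"gripper": 10}

```text
clock: 13.33
tool_pos: [0.4522, -0.1049, 0.1976]
orientation: [-90.0, -0.0, -8.1]
force: [1.8, -0.6, 0.4]
opening: 0.0171
```

Request:
jog_arm:
  steps:
    - {"tx": 0,"ty": 0.17,"tz": 0,"rx": 0,"ry": 0,"rz": 0,"gripper": 10}
    - {"tx": 0,"ty": 0.34,"tz": 0,"rx": 0,"ry": 0,"rz": 0,"gripper": 10}
    - {"tx": 0,"ty": 0.51,"tz": 0,"rx": 0,"ry": 0,"rz": 0,"gripper": 10}
    - {"tx": 0.01,"ty": 0.68,"tz": 0,"rx": 0,"ry": 0,"rz": 0,"gripper": 10}
    - {"tx": 0.03,"ty": 0.85,"tz": 0,"rx": 0,"ry": 0,"rz": 0,"gripper": 10}

```text
clock: 13.75
tool_pos: [0.4532, -0.105, 0.1722]
orientation: [-90.0, -0.0, -8.1]
force: [2.2, -0.1, 0.8]
opening: 0.0174
```

```bash
python3 snap.py w13 wrist scene top
```

```text
13.75 [ 0.4532 -0.105   0.1722] [-9.00e+01 -1.00e-02 -8.08e+00] [-17.6  -5.3  95.2   0.   90.1  -9.5] F [ 2.18 -0.14  0.76] op 0.017360421385205743
```

View pics/w13_wrist.png

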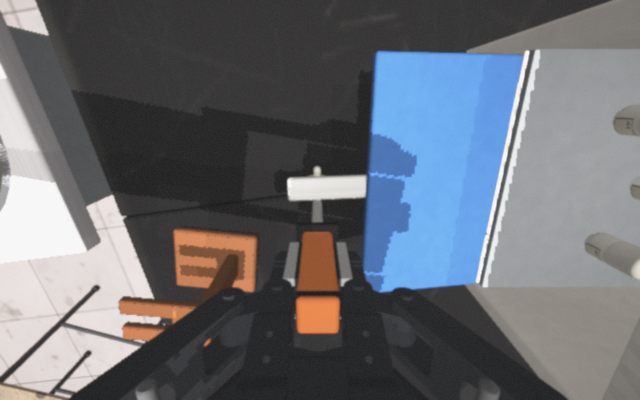

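View pics/w13_scene.png

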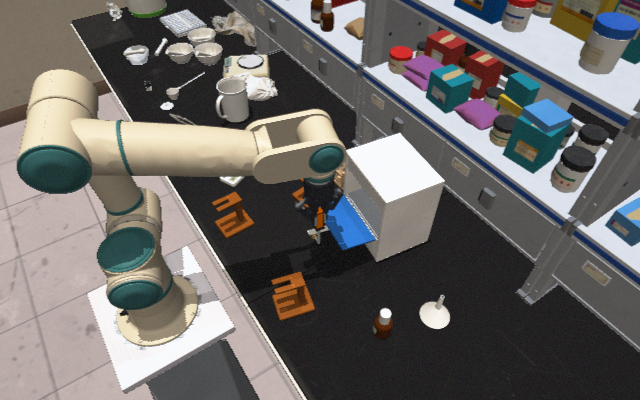

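The hatch lies nearly level, at wrist (440,170) and scene (350,222). I go gently to the stop, watching fz.

Request:
jog_arm:
  steps:
    - {"tx": 0.03,"ty": 0.12,"tz": 0,"rx": 0,"ry": 0,"rz": 0,"gripper": 10}
    - {"tx": 0.06,"ty": 0.25,"tz": 0,"rx": 0,"ry": 0,"rz": 0,"gripper": 10}
    - {"tx": 0.08,"ty": 0.37,"tz": 0,"rx": 0,"ry": 0,"rz": 0,"gripper": 10}
    - {"tx": 0.1,"ty": 0.45,"tz": 0,"rx": 0,"ry": 0,"rz": 0,"gripper": 10}
    - {"tx": 0.1,"ty": 0.45,"tz": 0,"rx": 0,"ry": 0,"rz": 0,"gripper": 10}

```text
clock: 14.32
tool_pos: [0.456, -0.1054, 0.1584]
orientation: [-90.0, 0.0, -8.1]
force: [-0.0, 0.2, -0.7]
opening: 0.0175
```

Request:
jog_arm:
  steps:
    - {"tx": 0.02,"ty": 0.05,"tz": 0,"rx": 0,"ry": 0,"rz": 0,"gripper": 10}
    - {"tx": 0.03,"ty": 0.1,"tz": 0,"rx": 0,"ry": 0,"rz": 0,"gripper": 10}
    - {"tx": 0.03,"ty": 0.1,"tz": 0,"rx": 0,"ry": 0,"rz": 0,"gripper": 10}

```text
clock: 14.57
tool_pos: [0.4569, -0.1055, 0.1558]
orientation: [-90.0, 0.0, -8.1]
force: [-0.2, 1.4, -1.0]
opening: 0.017
```

Request:
jog_arm:
  steps:
    - {"tx": 0.02,"ty": 0.03,"tz": 0,"rx": 0,"ry": 0,"rz": 0,"gripper": 10}
    - {"tx": 0.02,"ty": 0.07,"tz": 0,"rx": 0,"ry": 0,"rz": 0,"gripper": 10}
    - {"tx": 0.02,"ty": 0.07,"tz": 0,"rx": 0,"ry": 0,"rz": 0,"gripper": 10}

```text
clock: 14.82
tool_pos: [0.4576, -0.1056, 0.1539]
orientation: [-90.0, -0.0, -8.1]
force: [0.3, 0.0, -1.0]
opening: 0.0175
```

Request:
jog_arm:
  steps:
    - {"tx": 0.0,"ty": 0.04,"tz": 0,"rx": 0,"ry": 0,"rz": 0,"gripper": 10}
    - {"tx": 0.0,"ty": 0.07,"tz": 0,"rx": 0,"ry": 0,"rz": 0,"gripper": 10}
    - {"tx": 0.0,"ty": 0.07,"tz": 0,"rx": 0,"ry": 0,"rz": 0,"gripper": 10}

```text
clock: 15.07
tool_pos: [0.4579, -0.1057, 0.1524]
orientation: [-90.0, -0.1, -8.1]
force: [-0.6, 0.4, 2.5]
opening: 0.0173
```

Request:
jog_arm:
  steps:
    - {"tx": 0.0,"ty": 0.03,"tz": 0,"rx": 0,"ry": 0,"rz": 0,"gripper": 10}
    - {"tx": 0.0,"ty": 0.05,"tz": 0,"rx": 0,"ry": 0,"rz": 0,"gripper": 10}
    - {"tx": 0.0,"ty": 0.05,"tz": 0,"rx": 0,"ry": 0,"rz": 0,"gripper": 10}

```text
clock: 15.32
tool_pos: [0.458, -0.1059, 0.1521]
orientation: [-90.0, -0.1, -8.1]
force: [-2.8, -0.1, 10.0]
opening: 0.0172
```

The hatch is at its stop: about 11 N net, tip at z ≈ 0.0624, ring centre ≈ 0.065 against 0.066 expected. I centre the tip in the hole and look.

Request:
jog_arm:
  steps:
    - {"tx": -0.02,"ty": -0.1,"tz": 0,"rx": 0,"ry": 0,"rz": 0,"gripper": 10}
    - {"tx": -0.04,"ty": -0.18,"tz": 0,"rx": 0,"ry": 0,"rz": 0,"gripper": 10}
    - {"tx": -0.04,"ty": -0.18,"tz": 0,"rx": 0,"ry": 0,"rz": 0,"gripper": 10}
    - {"tx": -0.04,"ty": -0.18,"tz": 0,"rx": 0,"ry": 0,"rz": 0,"gripper": 10}

```text
clock: 15.65
tool_pos: [0.4563, -0.1054, 0.1555]
orientation: [-90.0, 0.0, -8.1]
force: [-0.5, -0.0, -1.1]
opening: 0.0175
```

```bash
python3 snap.py w14 wrist scene;python3 - <<'E'
from h import *
s=cv2.imread("pics/w14_wrist.png");u=cv2.imread("pics/w14_scene.png")
a=cv2.resize(s[130:230,270:370],None,fx=4,fy=4,interpolation=cv2.INTER_CUBIC)
b=cv2.resize(u[180:280,280:380],None,fx=4,fy=4,interpolation=cv2.INTER_CUBIC)
cv2.imwrite("pics/c14.png",np.hstack([a,b]))
E
```

```text
15.65 [ 0.4563 -0.1054  0.1555] [-8.999e+01  1.000e-02 -8.080e+00] [-17.5  -4.1  96.    0.   88.1  -9.5] F [-0.54 -0.03 -1.11] op 0.01745441483431263
```

View pics/c14.png

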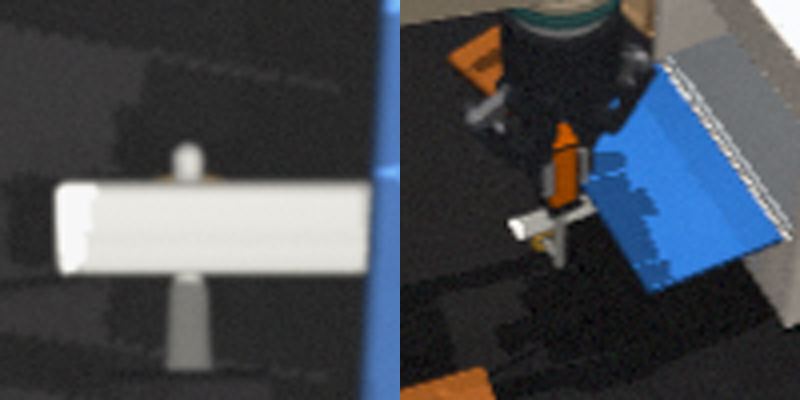

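The hatch is level and the force is back to baseline. The ring shows evenly on both sides of the tip, crop 160..218 about 188, so the tip is centred. I withdraw along -y.

Request:
jog_arm:
  steps:
    - {"tx": 0,"ty": 0,"tz": -0.1,"rx": 0,"ry": 0,"rz": 0,"gripper": 10}
    - {"tx": 0,"ty": 0,"tz": -0.25,"rx": 0,"ry": 0,"rz": 0,"gripper": 10}
    - {"tx": 0,"ty": 0,"tz": -0.4,"rx": 0,"ry": 0,"rz": 0,"gripper": 10}
    - {"tx": 0,"ty": 0,"tz": -0.55,"rx": 0,"ry": 0,"rz": 0,"gripper": 10}
    - {"tx": 0,"ty": 0,"tz": -0.75,"rx": 0,"ry": 0,"rz": 0,"gripper": 10}
    - {"tx": 0,"ty": 0,"tz": -1.0,"rx": 0,"ry": 0,"rz": 0,"gripper": 10}
    - {"tx": 0,"ty": 0,"tz": -1.3,"rx": 0,"ry": 0,"rz": 0,"gripper": 10}
    - {"tx": 0,"ty": 0,"tz": -1.5,"rx": 0,"ry": 0,"rz": 0,"gripper": 10}
    - {"tx": 0,"ty": 0,"tz": -1.5,"rx": 0,"ry": 0,"rz": 0,"gripper": 10}

```text
clock: 16.5
tool_pos: [0.4498, -0.1514, 0.1558]
orientation: [-90.0, -0.0, -8.2]
force: [0.2, -0.0, -1.1]
opening: 0.0176
```

```bash
python3 snap.py w15 wrist scene;python3 - <<'E'
from h import *
s=cv2.imread("pics/w15_wrist.png");u=cv2.imread("pics/w15_scene.png")
a=cv2.resize(s[90:230,270:410],None,fx=3,fy=3,interpolation=cv2.INTER_CUBIC)
b=cv2.resize(u[170:310,260:400],None,fx=3,fy=3,interpolation=cv2.INTER_CUBIC)
cv2.imwrite("pics/c15.png",np.hstack([a[:400],b[:400]])[:,:800])
E
```

```text
16.5 [ 0.4498 -0.1514  0.1558] [-90.01  -0.    -8.16] [-23.   -3.1  95.   -0.   88.1 -14.9] F [ 0.19 -0.   -1.14] op 0.017616564417302277
```

View pics/c15.png

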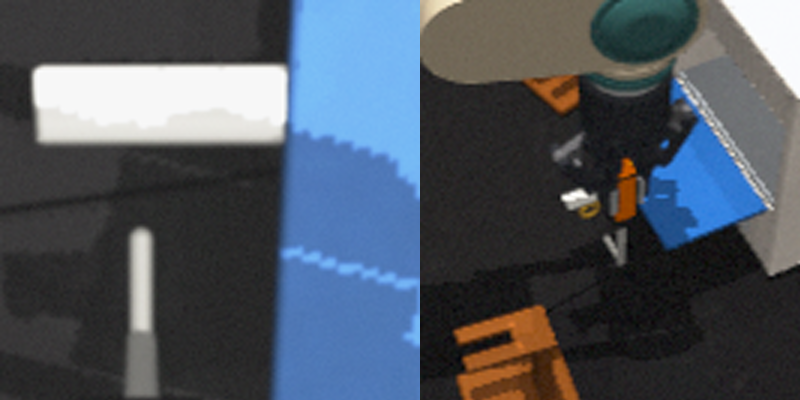

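The hook is free: its tip is clear of the strap at crop (140,240), and the hatch stays level. I raise it and carry it back toward the stand.

Request:
jog_arm:
  steps:
    - {"tx": 0,"ty": -0.8,"tz": 0,"rx": 0,"ry": 0,"rz": 0,"gripper": 10}
    - {"tx": 0,"ty": -1.9,"tz": 0,"rx": 0,"ry": 0,"rz": 0,"gripper": 10}
    - {"tx": -0.05,"ty": -2.8,"tz": 0.4,"rx": 0,"ry": 0,"rz": 0,"gripper": 10}
    - {"tx": -0.15,"ty": -2.8,"tz": 1.4,"rx": 0,"ry": -0.2,"rz": 0,"gripper": 10}
    - {"tx": -0.3,"ty": -2.8,"tz": 2.7,"rx": 0,"ry": -0.4,"rz": 0,"gripper": 10}
    - {"tx": -0.5,"ty": -2.8,"tz": 4.0,"rx": 0,"ry": -0.6,"rz": 0,"gripper": 10}
    - {"tx": -0.65,"ty": -2.8,"tz": 5.3,"rx": 0,"ry": -0.8,"rz": 0,"gripper": 10}
    - {"tx": -0.8,"ty": -2.8,"tz": 6.6,"rx": 0,"ry": -1.0,"rz": 0,"gripper": 10}
    - {"tx": -0.95,"ty": -2.8,"tz": 7.9,"rx": 0,"ry": -1.2,"rz": 0,"gripper": 10}
    - {"tx": -1.1,"ty": -2.8,"tz": 9.2,"rx": 0,"ry": -1.4,"rz": 0,"gripper": 10}
    - {"tx": -1.25,"ty": -2.8,"tz": 10.5,"rx": 0,"ry": -1.61,"rz": 0,"gripper": 10}
    - {"tx": -1.4,"ty": -2.8,"tz": 11.6,"rx": 0,"ry": -1.61,"rz": 0,"gripper": 10}

```text
clock: 17.6
tool_pos: [0.4567, 0.2033, 0.2399]
orientation: [-90.0, -0.0, 0.1]
force: [0.9, -0.9, -1.9]
opening: 0.0175
```

```bash
python3 -c "
from h import *
o=arm.get_obs();print(o['tool_pos'],o['orientation'])"
```

```text
[0.45669594 0.20328591 0.23990448] [-8.99655892e+01 -1.19158848e-02  1.19712604e-01]
```

Request:
jog_arm:
  steps:
    - {"tx": 0.08,"ty": 0,"tz": 1.2,"rx": 0,"ry": 0,"rz": 0,"gripper": 10}
    - {"tx": 0.08,"ty": 0,"tz": 2.0,"rx": 0,"ry": 0,"rz": 0,"gripper": 10}
    - {"tx": 0.08,"ty": 0.4,"tz": 2.25,"rx": 0,"ry": 0,"rz": 0,"gripper": 10}
    - {"tx": 0.08,"ty": 1.2,"tz": 2.25,"rx": 0,"ry": 0,"rz": 0,"gripper": 10}
    - {"tx": 0.08,"ty": 2.0,"tz": 2.25,"rx": 0,"ry": 0,"rz": 0,"gripper": 10}
    - {"tx": 0.08,"ty": 2.8,"tz": 2.25,"rx": 0,"ry": 0,"rz": 0,"gripper": 10}
    - {"tx": 0.08,"ty": 3.23,"tz": 2.25,"rx": 0,"ry": 0,"rz": 0,"gripper": 10}
    - {"tx": 0.08,"ty": 3.23,"tz": 2.25,"rx": 0,"ry": 0,"rz": 0,"gripper": 10}
    - {"tx": 0.08,"ty": 3.23,"tz": 2.25,"rx": 0,"ry": 0,"rz": 0,"gripper": 10}
    - {"tx": 0.08,"ty": 3.23,"tz": 2.25,"rx": 0,"ry": 0,"rz": 0,"gripper": 10}

```text
clock: 18.43
tool_pos: [0.4603, 0.2679, 0.1442]
orientation: [-90.0, -0.1, -0.0]
force: [0.1, -1.1, -1.0]
opening: 0.0169
```

```bash
python3 snap.py w16 wrist scene;python3 - <<'E'
from h import *
s=cv2.imread("pics/w16_wrist.png");u=cv2.imread("pics/w16_scene.png")
a=cv2.resize(s[140:280,280:420],None,fx=3,fy=3,interpolation=cv2.INTER_CUBIC)
b=cv2.resize(u[100:200,220:320],None,fx=4,fy=4,interpolation=cv2.INTER_CUBIC)
cv2.imwrite("pics/c16.png",np.hstack([a[:400,:400],b[:400]])[:,:800])
E
```

```text
18.4333 [0.4603 0.2679 0.1442] [-8.995e+01 -1.000e-01 -4.000e-02] [26.2  6.7 86.4  0.  86.9 26.3] F [ 0.1  -1.08 -1.  ] op 0.01691490612407573
```

View pics/c16.png

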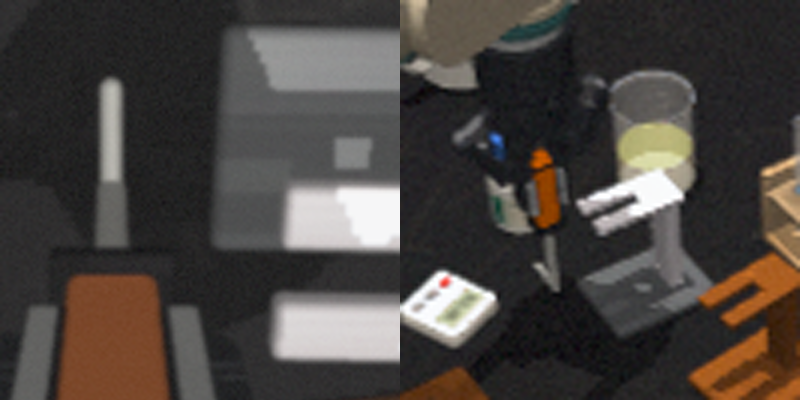

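The hook is upright at the slot mouth, with the pole in line with the slot. I slide it in.

Request:
jog_arm:
  steps:
    - {"tx": 0.3,"ty": 0,"tz": 0,"rx": 0,"ry": 0,"rz": 0,"gripper": 10}
    - {"tx": 0.6,"ty": 0,"tz": 0,"rx": 0,"ry": 0,"rz": 0,"gripper": 10}
    - {"tx": 0.9,"ty": 0,"tz": 0,"rx": 0,"ry": 0,"rz": 0,"gripper": 10}
    - {"tx": 1.2,"ty": 0,"tz": 0,"rx": 0,"ry": 0,"rz": 0,"gripper": 10}
    - {"tx": 1.5,"ty": 0,"tz": 0,"rx": 0,"ry": 0,"rz": 0,"gripper": 10}
    - {"tx": 1.8,"ty": 0,"tz": 0,"rx": 0,"ry": 0,"rz": 0,"gripper": 10}
    - {"tx": 2.05,"ty": 0,"tz": 0,"rx": 0,"ry": 0,"rz": 0,"gripper": 10}
    - {"tx": 2.22,"ty": 0,"tz": 0,"rx": 0,"ry": 0,"rz": 0,"gripper": 10}
    - {"tx": 2.22,"ty": 0,"tz": 0,"rx": 0,"ry": 0,"rz": 0,"gripper": 10}
    - {"tx": 2.22,"ty": 0,"tz": 0,"rx": 0,"ry": 0,"rz": 0,"gripper": 10}

```text
clock: 19.37
tool_pos: [0.5265, 0.2678, 0.1427]
orientation: [-90.0, 0.0, -0.0]
force: [-0.2, -0.3, -1.5]
opening: 0.0171
```

```bash
python3 snap.py w17 wrist scene;python3 - <<'E'
from h import *
s=cv2.imread("pics/w17_wrist.png");u=cv2.imread("pics/w17_scene.png")
a=cv2.resize(s[130:270,260:400],None,fx=3,fy=3,interpolation=cv2.INTER_CUBIC)
b=cv2.resize(u[100:200,230:330],None,fx=4,fy=4,interpolation=cv2.INTER_CUBIC)
cv2.imwrite("pics/c17.png",np.hstack([a[:400,:400],b[:400]])[:,:800])
E
```

```text
19.3667 [0.5265 0.2678 0.1427] [-9.001e+01  3.000e-02 -4.000e-02] [23.4 16.  75.9  0.  88.1 23.4] F [-0.16 -0.35 -1.47] op 0.01713969695673518
```

View pics/c17.png

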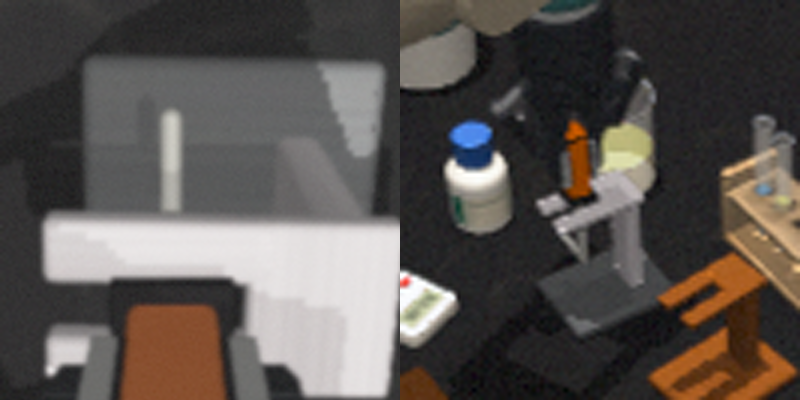

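The hook is in the slot with no side force. I lower it onto the fork.

Request:
jog_arm:
  steps:
    - {"tx": 0,"ty": 0.08,"tz": 0,"rx": 0,"ry": 0,"rz": 0,"gripper": 10}
    - {"tx": 0,"ty": 0.16,"tz": 0,"rx": 0,"ry": 0,"rz": 0,"gripper": 10}
    - {"tx": 0,"ty": 0.22,"tz": 0,"rx": 0,"ry": 0,"rz": 0,"gripper": 10}
    - {"tx": 0,"ty": 0.25,"tz": 0,"rx": 0,"ry": 0,"rz": 0,"gripper": 10}
    - {"tx": 0,"ty": 0.25,"tz": 0,"rx": 0,"ry": 0,"rz": 0,"gripper": 10}

```text
clock: 19.88
tool_pos: [0.5261, 0.2678, 0.135]
orientation: [-90.0, 0.0, -0.0]
force: [-0.4, -0.2, -1.2]
opening: 0.017
```

Request:
jog_arm:
  steps:
    - {"tx": 0,"ty": 0.02,"tz": 0,"rx": 0,"ry": 0,"rz": 0,"gripper": 10}
    - {"tx": 0,"ty": 0.04,"tz": 0,"rx": 0,"ry": 0,"rz": 0,"gripper": 10}
    - {"tx": 0,"ty": 0.04,"tz": 0,"rx": 0,"ry": 0,"rz": 0,"gripper": 10}

```text
clock: 20.13
tool_pos: [0.5264, 0.268, 0.1347]
orientation: [-90.0, -0.0, -0.0]
force: [-1.4, -0.7, 1.3]
opening: 0.0173
```

Contact: the weight is carried at the same height as when I grasped it (0.1347). I release.

Request:
jog_arm:
  steps:
    - {"tx": 0,"ty": 0,"tz": 0,"rx": 0,"ry": 0,"rz": 0,"gripper": 24}
    - {"tx": 0,"ty": 0,"tz": 0,"rx": 0,"ry": 0,"rz": 0,"gripper": 35}
    - {"tx": 0,"ty": 0,"tz": 0,"rx": 0,"ry": 0,"rz": 0,"gripper": 50}
    - {"tx": 0,"ty": 0,"tz": 0,"rx": 0,"ry": 0,"rz": 0,"gripper": 70}
    - {"tx": 0,"ty": 0,"tz": 0,"rx": 0,"ry": 0,"rz": 0,"gripper": 70}
    - {"tx": 0,"ty": 0,"tz": 0,"rx": 0,"ry": 0,"rz": 0,"gripper": 70}
    - {"tx": 0,"ty": 0,"tz": 0,"rx": 0,"ry": 0,"rz": 0,"gripper": 70}
    - {"tx": 0,"ty": 0,"tz": 0,"rx": 0,"ry": 0,"rz": 0,"gripper": 70}

```text
clock: 20.8
tool_pos: [0.5264, 0.2679, 0.1343]
orientation: [-90.0, -0.0, -0.0]
force: [0.4, 0.1, -0.2]
opening: 0.0702
```

```bash
python3 snap.py w18 wrist
```

```text
20.8 [0.5264 0.2679 0.1343] [-9.e+01 -0.e+00 -2.e-02] [23.4 16.3 76.5  0.  87.2 23.4] F [ 0.35  0.11 -0.23] op 0.07018007920648638
```

View pics/w18_wrist.png

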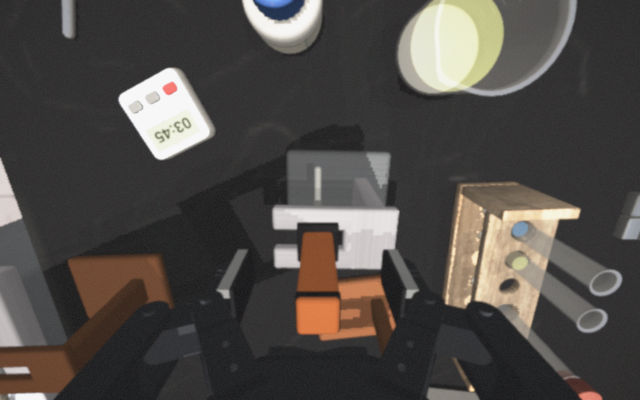

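The fingers are open and the hook hangs at (318,280), as it did before grasping. I go straight up and away toward -x, so the cameras have a clear view.

Request:
jog_arm:
  steps:
    - {"tx": 0,"ty": -0.4,"tz": 0,"rx": 0,"ry": 0,"rz": 0,"gripper": 70}
    - {"tx": 0,"ty": -1.2,"tz": 0,"rx": 0,"ry": 0,"rz": 0,"gripper": 70}
    - {"tx": 0,"ty": -2.2,"tz": 0,"rx": 0,"ry": 0,"rz": 0,"gripper": 70}
    - {"tx": 0,"ty": -3.2,"tz": 0,"rx": 0,"ry": 0,"rz": 0,"gripper": 70}
    - {"tx": 0,"ty": -4.2,"tz": 0,"rx": 0,"ry": 0,"rz": 0,"gripper": 70}
    - {"tx": 0,"ty": -5.2,"tz": 0,"rx": 0,"ry": 0,"rz": 0,"gripper": 70}
    - {"tx": 0,"ty": -5.6,"tz": 0,"rx": 0,"ry": 0,"rz": 0,"gripper": 70}
    - {"tx": -1.0,"ty": -5.6,"tz": 0,"rx": 0,"ry": 0,"rz": 0,"gripper": 70}
    - {"tx": -2.0,"ty": -5.6,"tz": 0,"rx": 0,"ry": 0,"rz": 0,"gripper": 70}
    - {"tx": -3.0,"ty": -5.6,"tz": 0,"rx": 0,"ry": 0,"rz": 0,"gripper": 70}
    - {"tx": -3.0,"ty": -5.6,"tz": 0,"rx": 0,"ry": 0,"rz": 0,"gripper": 70}
    - {"tx": -3.0,"ty": -5.6,"tz": 0,"rx": 0,"ry": 0,"rz": 0,"gripper": 70}

```text
clock: 21.85
tool_pos: [0.4355, 0.2681, 0.3039]
orientation: [-89.9, -0.1, 0.0]
force: [0.2, -0.3, 0.6]
opening: 0.0697
```

```bash
python3 snap.py w19 wrist scene top;python3 - <<'E'
from h import *
s=cv2.imread("pics/w19_wrist.png");u=cv2.imread("pics/w19_scene.png")
b=cv2.resize(u[110:260,230:430],None,fx=4,fy=4,interpolation=cv2.INTER_CUBIC)
cv2.imwrite("pics/c19.png",b)
E
```

```text
21.85 [0.4355 0.2681 0.3039] [-8.993e+01 -1.300e-01  4.000e-02] [ 27.5   0.4  74.7  -0.  104.8  27.4] F [ 0.24 -0.27  0.59] op 0.06966821495304311
```

View pics/c19.png

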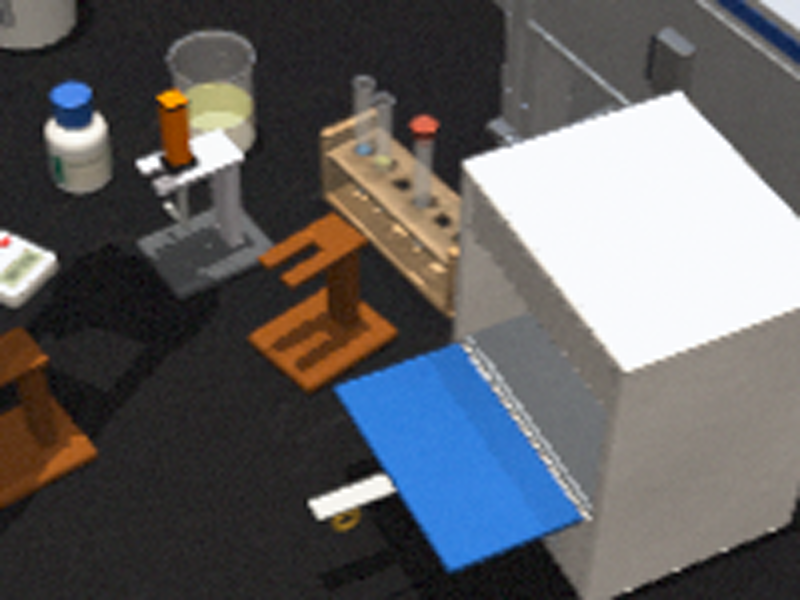

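View pics/w19_top.png

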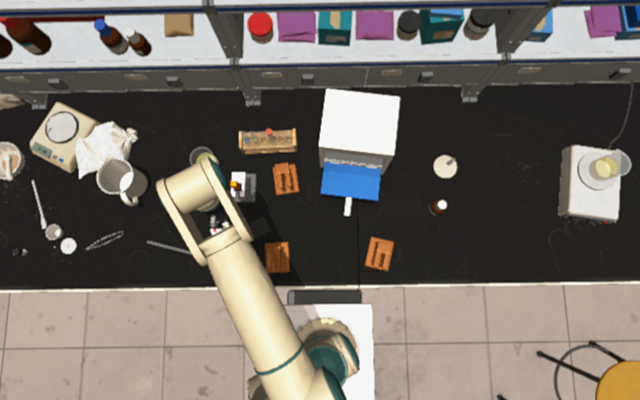

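View pics/w19_wrist.png

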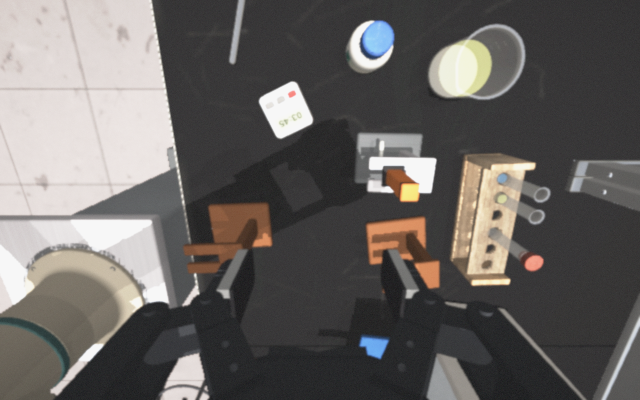

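```bash
python3 - <<'E'
from h import *
S=arm.calibration("scene");T=arm.calibration("top")
for s,t in (((336,388),(321.2,194.5)),((450,571),(377.3,199.2)),((310,507),(346.8,215))):
  print(tri([(S,(s[0]/4+230-.4,s[1]/4+110-.4)),(T,t)]).round(4))
print(arm.get_obs()["clock"]); arm.finish_job()
E
```

```text
[ 0.5019 -0.0012  0.1006]
[ 0.4815 -0.1805  0.0947]
[ 0.4317 -0.081   0.0948]
22.0
the job is handed in; nothing more can be done
```

The hatch is fully open and the hook pole is back on its grey stand. I handed the job in at 22 s of the 67 s allowed.

**What I did:**
- I took the hook from the grey stand and found the eye's height by touching the top of its ring with the tip, at about 6 N.
- I put the tip through the eye and swung the hatch down with about 2–4 N of pull. At the stop the force rose to about 11 N.
- I then centred the tip, slipped it out along -y without any noticeable drag, and hung the hook upright in its slot.

**Last checks:**
- **Hatch:** it lies level and stayed there. The outer corners and strap end measure 0.095–0.101 m high, against 0.100 m for the hinge. That spread is about the pixel accuracy, so the stronger evidence for "fully open" is the firm stop I felt.
- **Hook:** the collar sat down at the same height as when I took it, and pose and direction match the first pictures.
- **Bottles and beaker:** the white bottle, the amber bottle and the beaker look unmoved.
- **Robot:** the arm is clear and touching nothing.

Nothing failed in these checks. One move call was refused at the start for missing keys; it did no harm.

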